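# Set out the espresso tools for service

## Robot

A 7-joint arm with a two-finger parallel gripper is mounted at the origin on the work surface. World frame = base frame: x ahead of the robot, y to its left, z up, the work surface at z = 0. Lengths are in mm, angles in rad, forces in N, time in s.
With the tool pointing down it reaches from about 425 to 975 mm from the base axis. Payload 16.7 kg.
Tool frame: the origin (TCP) lies on the centre line of the jaws, within the pads' length; the fingertips stand 17 mm ahead of it and the grasp point (between the pads) lies 2 mm behind it; z points along the fingers, y is the direction in which the jaws open and shut (so a half turn about z gives the same grasp; the last joint's range is limited). The gripper opens to 85 mm and grips with 20 to 120 N. Pads are 22 mm wide; open, the fingers measure 114 mm over their backs; the gripper's body (76 mm by 85 mm) begins 54 mm behind the grasp point. The pads swing forward as they close: fully open they stand 13 mm farther back than shut.
Start: joints at [1.137, 0.426, 0.074, 1.606, -0.034, 1.111, -0.067], TCP at [189.621, -647.782, 248.302] pointing down, gripper open.
Joint ranges: [-2.85, 2.85], [-0.5, 2.14], [-1.23, 1.37], [0.21, 2.46], [-1.02, 4.16], [0.16, 2.05], [-2.73, 2.73]. Speed limits (rad/s): [1.89, 1.89, 2.39, 2.39, 3.01, 3.01, 3.01].

## Interface

Orientations are given as [roll, pitch, yaw] about the fixed x, y, z axes, in that order (R = Rz(yaw) Ry(pitch) Rx(roll)).
In Python, from plant import telemetry, vision, bot gives the robot as it stands.
- The arm moves only by the tool jog_arm, never from a script. Its argument "series" is a list of rows, each an object of numbers: "jaw": the opening, from -1 (shut) to 1 (fully open), so that 0 is half open; "x", "y", "z": the shift along the world's x, y, z in m; "spin": the turn about the world's z in rad. A call has 1 to 10 rows; each row is the pose to reach, as a shift and turn from the pose commanded when the call began; what a row does not reach only later rows make up. A row lasts 1/10 s, in which the tool goes at most 50 mm and 8.59 degrees, less where a joint would pass 70% of its speed; a pose out of reach is approached as far as the arm can. A call with a gripper value outside its range is refused whole. The fingers move at their own pace and stop on an object; "grip_force" is the grip in N (left out, the last holds). Time passes only in rows, so rows that repeat a pose let the fingers close. It gives the time, the measured TCP pose, the force and the opening at its end, in the units of the state.
- telemetry.get_obs(): the state, without advancing time (a new reading comes with each control period).
- vision.camera(name): name is "scene" or "top" or "wrist"; returns (picture, depth): 480x640x3 uint8, red, green, blue; 480x640 float32, mm along the optical axis (not along the pixel's ray), 0 where there is no reading.
- vision.get_calibration(name): a dict with "vfov" (degrees; the focal length in pixels is half the picture's height over the tangent of half this angle, whatever the lens; pixels are square), "cx", "cy" (the principal point, pixels), "xyz" and "orientation" of the camera in the world. Camera axes: x right, y down, z forward; pixel columns grow to the right and rows downward; lengths in mm; the calibration is good to about 2 mm. The wrist camera is an equidistant fisheye: a pixel r from the principal point sees the ray r / f radians off the axis. A picture is of the moment at which its call begins: read the wrist's pose just before it. get_calibration takes no time and is no camera call; for the wrist camera it gives the pose at the moment of the call.
- bot.sign_off(): hands the job in, once; it reports no verdict.
The state is a dict: "time": time; "qpos": joint angles; "joint_vel": joint speeds; "effort": joint torques, N m; "tool_pos": TCP position; "tool_rot": TCP orientation; "wrist_force": force on the tool from outside, world axes, zero at the start; "moment": the same for the moment, N m; "finger_gap": opening from 0.0 (shut) to 1.0 (fully open).
Only numpy, scipy, OpenCV 4.12 (cv2) and the standard library are available. Lean on these libraries where they do the work, as an engineer would, in place of code of your own. Each camera call takes 0.05 s, during which the arm holds its last target.

## Task

Set the espresso bar out for service: stand the tamper in its round wooden seat, the black dosing cup in the middle of the scale's pan, and each milk pitcher in the middle of the drip mat of its own colour, so that the blue and the green milks never mix. Keep everything upright and set it down gently, never letting it drop, and leave the white coffee cup and the sugar jar standing where they are.

Things in the scene. Friction and masses are not known exactly. Their poses are not given: they have to be found in the camera images.
- tamper_center (a point): Centre of the coffee tamper, half-way up, on its axis, 44 mm above its underside; its z axis points up. The tamper stands on its round flat steel base (58 mm diameter, 10 mm thick) with a red-brown handle upward; 88 mm tall, about 0.4 kg. The handle is a straight cylinder 32 mm in diameter from 6 mm below to 32 mm above this point: grip it there.
- tamper_seat_floor (a point): Centre of the recess floor of the tamper's seat: a fixed, low, round dark wooden dish, 94 mm outer diameter, with a black rubber floor 5 mm above the counter. The recess is 75 mm in diameter and the rim stands 6 mm above its floor. z points up. The tamper stands base down in the recess.
- dosing_cup_center (a point): Centre of the dosing cup, half-way up, 30 mm above its underside; z points up. A plain black round cup without handle, open at the top, straight sides, 58 mm outer diameter, 60 mm tall, wall 3 mm, about 0.12 kg. Grip it across the outside.
- scale_pan (a point): Centre of the top face of the scale's pan, 22 mm above the counter. The scale is fixed, white, 120 mm (its x) by 100 mm (its y), with a light grey square pan 92 mm by 96 mm; a dark display strip runs along its -x edge, so the scale's middle lies 12 mm from this point towards the display. z points up.
- blue_pitcher_center (a point): Centre of the blue milk pitcher, half-way up, on its axis, 40 mm above its underside. A steel jug, open, with a blue sleeve and handle, 80 mm tall, 0.18 kg. Body 62 mm in diameter from the foot to 14 mm above this point, then narrowing to 55 mm. The handle lies along its own +x, to 60 mm from the axis; pouring lip along -x, to 42 mm. z points up. Grip it across the body along its y.
- blue_mat_top (a point): Centre of the top face of the blue drip mat, 6 mm above the counter: a fixed, flat, round, ribbed silicone mat of 105 mm diameter, plain blue. z points up.
- green_pitcher_center (a point): Centre of the green milk pitcher, half-way up, on its axis, 40 mm above its underside. A steel jug, open, with a green sleeve and handle, 80 mm tall, 0.18 kg. Body 62 mm in diameter from the foot to 14 mm above this point, then narrowing to 55 mm. The handle lies along its own +x, to 60 mm from the axis; pouring lip along -x, to 42 mm. z points up. Grip it across the body along its y.
- green_mat_top (a point): Centre of the top face of the green drip mat, 6 mm above the counter: a fixed, flat, round, ribbed silicone mat of 105 mm diameter, plain green. z points up.
- coffee_cup: White ceramic coffee cup, a bystander: origin at the centre of its underside, 74 mm diameter, 66 mm tall, its handle along its own +y axis to about 75 mm from the centre. Loose; leave it where it stands.
- sugar_jar: Round terracotta sugar jar with a cork lid and a small wooden knob, a bystander: origin at the centre of its underside, 72 mm diameter, 86 mm tall. Loose; leave it where it stands.
Mind the look-alikes: they are no part of the job. What is shaped like the part that bears dosing_cup_center but yellow is not meant.

How it is judged:
By the outcome, as a careful person would: the job done as asked, in the order asked, and still so for the second after the job is handed in, with the robot touching nothing.
It also fails if it takes over 96 s, if anything falls off the work surface, if the arm or the gripper's body presses on something with over 40 N, if the wrist force passes 120 N, or if a joint passes its speed limit or range.

## Working session

There is one attempt and no reset: what is moved stays moved. The work goes in short steps, Python scripts to look and compute and a tool call to move; the robot and the scene stay as the last step left them, time stands still between calls to the robot, and variables do not carry over. Pictures are saved under pics/ and viewed, and the job is handed in when it is done.

Besides the shell and the picture viewer there is one more tool, called after "Call:" as name(argument=value, ...) on one line, values as JSON. jog_arm: Moves the arm, as the interface text tells. Its arguments: {"type":"object","properties":{"series":{"type":"array"},"grip_force":{"type":"number"}},"required":["series"]}

```bash
ls; mkdir -p pics; python3 - <<'E'
from plant import telemetry, vision, bot
import cv2,numpy as np
for n in ["scene","top"]:
    p,d=vision.camera(n); cv2.imwrite(f"pics/{n}0.png",p[:,:,::-1]); np.savez(f"{n}0.npz",p=p,d=d); print(n,vision.get_calibration(n))
print(vision.get_calibration("wrist"))
print(telemetry.get_obs())
E
```

```text
pics
scene {'vfov': 56.26922411968786, 'cx': 308.9321877991276, 'cy': 236.22040276062233, 'xyz': array([1272.21288193,   24.05327826,  783.75519504]), 'orientation': array([-2.3410011 , -0.00665653,  1.60888804])}
top {'vfov': 51.21180162747034, 'cx': 312.6459611549999, 'cy': 238.26312354739267, 'xyz': array([ 284.64764944,  -10.65641023, 1310.12666199]), 'orientation': array([-2.98734437,  0.01280749, -1.55199646])}
{'vfov': 65.70646984690485, 'cx': 323.8673553745263, 'cy': 235.79955483911672, 'xyz': array([ 263.53105253, -625.63368732,  372.98211161]), 'orientation': array([ 2.83738624,  0.00286902, -1.28557352])}
{'time': 0.1, 'qpos': array([ 1.13650953,  0.42668173,  0.07384969,  1.60656   , -0.03412677,
        1.11081399, -0.06712783]), 'joint_vel': array([ 2.54636288e-04, -5.89511594e-05,  5.10347998e-04, -8.89098076e-04,
        1.24718080e-03,  1.53805042e-03, -3.02257486e-04]), 'effort': array([ 7.52516265e-03, -9.51539040e+01,  3.77147600e+00, -4.64403033e+01,
        1.97076320e-02,  6.52487899e-03, -1.11929648e-04]), 'tool_pos': array([ 189.52525311, -647.46730211,  247.66482142]), 'tool_rot': array([-3.14039013e+00,  6.04223181e-05,  2.84717971e-01]), 'wrist_force': array([-0.13739697,  0.06377025,  0.42567478]), 'moment': array([-0.01606277,  0.00783953,  0.03434792]), 'finger_gap': 1.0004762014703528}
```

View pics/scene0.png

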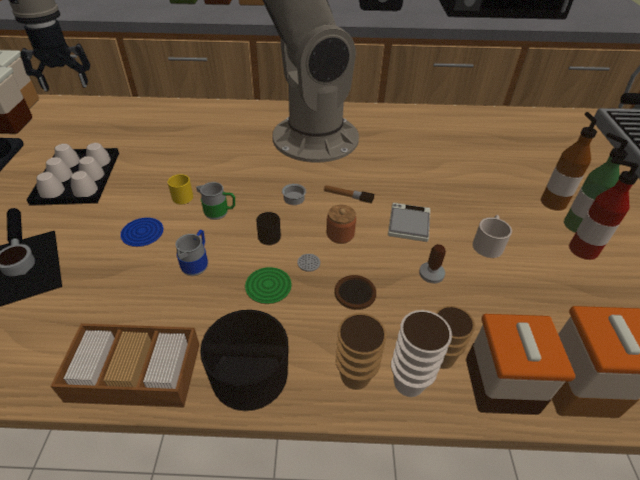

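View pics/top0.png

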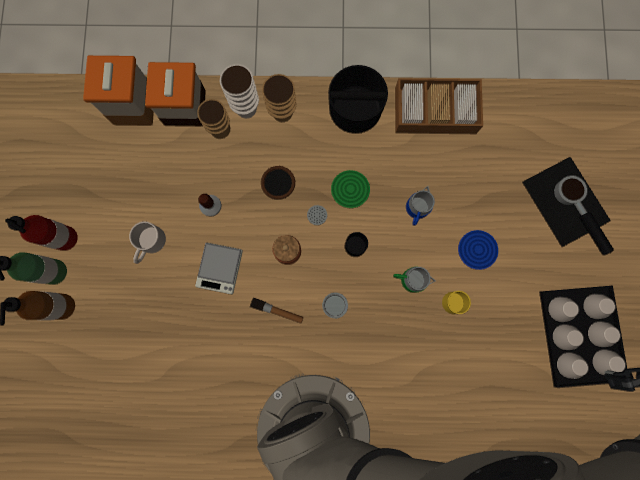

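The top picture, with +x up and +y left, gives these candidates:
- **Dosing cup:** black cup (356,244). Look-alikes are the yellow cup (457,302), the grey tin (335,305) and the big black knock box (358,98). I choose the black one.
- **Tamper and seat:** tamper (208,204). Seat is the brown dish (278,182), not the sugar jar (286,249) or the brown cup stacks.
- **Scale:** (219,268).
- **Pitchers:** blue (420,206), green (415,280).
- **Mats:** blue (478,250), green (351,189).

```bash
cat > h.py <<'E'
import numpy as np,cv2
from scipy.spatial.transform import Rotation as R
from plant import telemetry, vision, bot
def rays(c,n,uv):
    uv=np.asarray(uv,float).reshape(-1,2); f=240/np.tan(np.radians(c['vfov']/2))
    a=(uv[:,0]-c['cx'])/f; b=(uv[:,1]-c['cy'])/f
    if n=='wrist':
        r=np.hypot(a,b); s=np.where(r>1e-9,np.sin(r)/np.maximum(r,1e-9),1); d=np.c_[a*s,b*s,np.cos(r)]
    else: d=np.c_[a,b,np.ones_like(a)]
    return d@R.from_euler('xyz',c['orientation']).as_matrix().T, d
def onplane(c,n,uv,z):
    w,_=rays(c,n,uv); return c['xyz']+w*((z-c['xyz'][2])/w[:,2])[:,None]
def cloud(c,n,depth):
    v,u=np.mgrid[:480,:640]; w,d=rays(c,n,np.c_[u.ravel(),v.ravel()])
    P=c['xyz']+w*(depth.ravel()/d[:,2])[:,None]; P[depth.ravel()<=0]=np.nan
    return P.reshape(480,640,3)
def circ(xy):
    A=np.c_[2*xy,np.ones(len(xy))]; s=np.linalg.lstsq(A,(xy**2).sum(1),rcond=None)[0]
    return s[:2],np.sqrt(s[2]+s[0]**2+s[1]**2)
E
python3 - <<'E'
from h import *
for n,wins in [("top",dict(tamper=(208,204,26),seat=(278,182,24),scale=(219,268,34),cup=(356,244,20),bp=(420,206,26),gp=(415,280,26),bm=(478,250,26),gm=(351,189,26),sugar=(286,249,22),coffee=(146,238,28),yellow=(457,302,20))),
 ("scene",dict(tamper=(434,262,28),seat=(356,292,26),scale=(410,222,30),cup=(269,229,22),bp=(192,252,28),gp=(215,202,28),bm=(142,232,26),gm=(268,285,26),sugar=(341,224,24),coffee=(491,237,28),yellow=(180,190,18)))]:
    z=np.load(n+"0.npz"); c=vision.get_calibration(n); P=cloud(c,n,z['d'])
    print(n,'table z',np.nanmedian(P[200:300,200:500,2]))
    for k,(u,v,r) in wins.items():
        Q=P[v-r:v+r,u-r:u+r].reshape(-1,3); m=Q[:,2]>12 if k not in('seat','bm','gm') else Q[:,2]>3
        Q=Q[m]; 
        if len(Q)<5: print(k,len(Q)); continue
        t=Q[Q[:,2]>np.percentile(Q[:,2],95)-8]
        print(k,len(Q),'zmax',np.percentile(Q[:,2],98).round(),'bbox x',np.percentile(Q[:,0],[1,99]).round(),'y',np.percentile(Q[:,1],[1,99]).round(),'top mean',t[:,:2].mean(0).round())
for n in["top","scene"]:
    p=np.load(n+"0.npz")['p']
    a=p[150:330,120:520] if n=="top" else p[160:310,110:520]
    cv2.imwrite(f"pics/{n}c.png",cv2.resize(a[:,:,::-1],(800,360 if n=="top" else 293),interpolation=3))
E
```

```text
top table z 0.19625236188574036
tamper 285 zmax 89.0 bbox x [551. 593.] y [261. 307.] top mean [570. 285.]
seat 838 zmax 14.0 bbox x [579. 702.] y [ 48. 164.] top mean [637. 107.]
scale 1737 zmax 26.0 bbox x [342. 464.] y [199. 306.] top mean [407. 252.]
cup 201 zmax 63.0 bbox x [440. 497.] y [-128.  -73.] top mean [ 468. -102.]
bp 499 zmax 81.0 bbox x [521. 609.] y [-294. -234.] top mean [ 577. -268.]
gp 419 zmax 83.0 bbox x [350. 409.] y [-287. -195.] top mean [ 383. -256.]
bm 933 zmax 10.0 bbox x [401. 526.] y [-484. -361.] top mean [ 464. -422.]
gm 874 zmax 10.0 bbox x [562. 691.] y [-152.  -28.] top mean [623. -88.]
sugar 672 zmax 83.0 bbox x [416. 482.] y [ 41. 108.] top mean [451.  75.]
coffee 642 zmax 68.0 bbox x [413. 512.] y [401. 473.] top mean [476. 439.]
yellow 300 zmax 63.0 bbox x [299. 353.] y [-382. -325.] top mean [ 325. -355.]
scene table z -0.22943190672640412
tamper 584 zmax 87.0 bbox x [464. 600.] y [244. 303.] top mean [580. 284.]
seat 1134 zmax 145.0 bbox x [600. 810.] y [ 63. 149.] top mean [806.  99.]
scale 1308 zmax 85.0 bbox x [349. 582.] y [198. 304.] top mean [426. 252.]
cup 625 zmax 61.0 bbox x [444. 502.] y [-129.  -74.] top mean [ 474. -102.]
bp 1071 zmax 80.0 bbox x [528. 615.] y [-294. -235.] top mean [ 580. -268.]
gp 960 zmax 80.0 bbox x [323. 418.] y [-333. -197.] top mean [ 385. -255.]
bm 738 zmax 8.0 bbox x [420. 524.] y [-474. -374.] top mean [ 471. -424.]
gm 1005 zmax 8.0 bbox x [581. 777.] y [-135.  -41.] top mean [632. -89.]
sugar 933 zmax 80.0 bbox x [428. 493.] y [ 40. 109.] top mean [459.  75.]
coffee 1070 zmax 66.0 bbox x [436. 521.] y [400. 471.] top mean [484. 436.]
yellow 545 zmax 62.0 bbox x [300. 379.] y [-382. -292.] top mean [ 334. -350.]
```

View pics/topc.png

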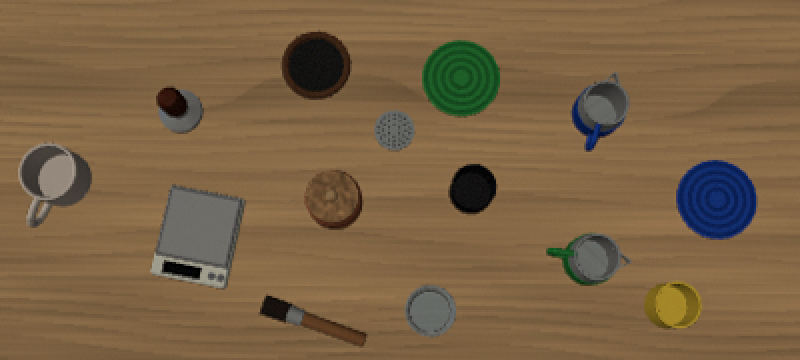

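View pics/scenec.png

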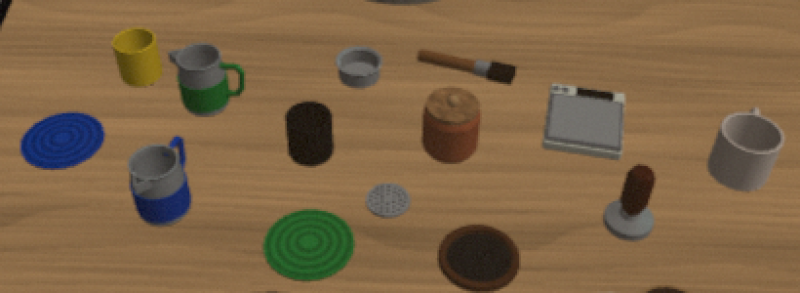

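```bash
cat > m.py <<'E'
from h import *
def big(m,u,v,r):
    w=np.zeros_like(m); w[v-r:v+r,u-r:u+r]=m[v-r:v+r,u-r:u+r]
    n,l,s,ce=cv2.connectedComponentsWithStats(w.astype(np.uint8)); k=1+np.argmax(s[1:,4]); return l==k
def hull(m): 
    c,_=cv2.findContours(m.astype(np.uint8),cv2.RETR_EXTERNAL,cv2.CHAIN_APPROX_NONE); return cv2.convexHull(np.vstack(c))[:,0].astype(float)
def planar(c,n,m,z):
    # area centroid on plane via filled hull pixels
    h=hull(m); f=np.zeros(m.shape,np.uint8); cv2.fillConvexPoly(f,h.astype(np.int32),1); v,u=np.nonzero(f)
    X=onplane(c,n,np.c_[u,v],z)[:,:2]
    H=onplane(c,n,h,z)[:,:2].astype(np.float32); a=cv2.contourArea(H)
    M=cv2.moments(H); return np.array([M['m10'],M['m01']])/M['m00'], 2*np.sqrt(a/np.pi), H
E
python3 - <<'E'
from m import *
for n,W in [("top",dict(seat=(278,182,24),scale=(219,268,34),bm=(478,250,26),gm=(351,189,26),tb=(208,204,26))),("scene",dict(seat=(356,292,24),scale=(410,222,26),bm=(142,232,26),gm=(268,285,26),tb=(434,262,30)))]:
    z=np.load(n+"0.npz"); p=z['p']; c=vision.get_calibration(n); hsv=cv2.cvtColor(p,cv2.COLOR_RGB2HSV); H,S,V=[hsv[...,i].astype(int) for i in range(3)]
    P=cloud(c,n,z['d'])
    bl=(H>105)&(H<130)&(S>150); gr=(H>45)&(H<80)&(S>120)
    for k,m,zz in [('bm',bl,6),('gm',gr,6),('seat',V<85,11)]:
        q=planar(c,n,big(m,*W[k]),zz); print(n,k,q[0].round(1),q[1].round(1))
    m=big((S<40)&(P[...,2]>12)&(P[...,2]<40),*W['scale'])
    q=planar(c,n,m,22); r=cv2.minAreaRect(q[2]); print(n,'scale all',q[0].round(1),r)
    m=big((S<50)&(P[...,2]<25),*W['tb']); q=planar(c,n,m,8); print(n,'tamper base',q[0].round(1),q[1])
    m=big((S>90)&(V<110)&(P[...,2]>25),*W['tb']); Q=P[m]; print(n,'handle surf',len(Q),Q.mean(0).round(1), np.ptp(Q,axis=0))
    # grey-white vs pan
# clouds
for n in("top","scene"):
    z=np.load(n+"0.npz"); c=vision.get_calibration(n); P=cloud(c,n,z['d'])
    for k,(u,v,r),lo,hi,R0 in ([("cup",(356,244,22),0,0,29)]if n=="top" else [("tamperH",(434,262,28),45,72,16),("cup",(269,229,22),12,55,29),("bp",(192,252,28),10,50,31),("gp",(215,202,28),10,50,31),("bpU",(192,252,28),58,78,27.5),("gpU",(215,202,28),58,78,27.5)]):
        if hi==0: continue
        Q=P[v-r:v+r,u-r:u+r].reshape(-1,3); Q=Q[(Q[:,2]>lo)&(Q[:,2]<hi)]
        from scipy.optimize import least_squares
        x0=Q[:,:2].mean(0)-[R0*.6,0]
        s=least_squares(lambda t:np.hypot(*(Q[:,:2]-t).T)-R0,x0,loss='soft_l1',f_scale=2)
        print(k,len(Q),s.x.round(1),np.median(abs(s.fun)).round(2))
E
```

```text
top bm [ 465.5 -422.9] 100.7
top gm [623.4 -87.6] 102.2
top seat [636.  105.9] 91.6
top scale all [403.3 251.3] ((403.106689453125, 251.33511352539062), (98.31270599365234, 117.71415710449219), 79.73954010009766)
top tamper base [570.7 284.9] 54.143933415571645
top handle surf 160 [568.3 281.7  76.8] [30.54129303 31.79964217 52.37976388]
scene bm [ 471.5 -421.2] 100.3
scene gm [629.3 -87.2] 101.9
scene seat [645.3 106.3] 92.2
scene scale all [418.5 251.1] ((418.7345886230469, 251.20132446289062), (95.10668182373047, 121.39112854003906), 79.5014419555664)
scene tamper base [579.3 285.4] 55.95311378717106
scene handle surf 321 [584.6 282.1  66.5] [27.25121444 30.08699444 61.67130914]
tamperH 128 [575.3 285.1] 0.59
cup 508 [ 473.2 -102.4] 1.56
bp 494 [ 579.1 -266. ] 0.94
gp 443 [ 385.2 -253. ] 1.36
bpU 361 [ 579.5 -266.3] 1.5
gpU 339 [ 385.7 -251.7] 1.61
```

Call:
jog_arm(series=[{"x":0.2,"y":0.3,"z":0.15,"spin":-0.285},{"x":0.2,"y":0.3,"z":0.15,"spin":-0.285},{"x":0.2,"y":0.3,"z":0.15,"spin":-0.285},{"x":0.2,"y":0.3,"z":0.15,"spin":-0.285},{"x":0.2,"y":0.3,"z":0.15,"spin":-0.285},{"x":0.2,"y":0.3,"z":0.15,"spin":-0.285},{"x":0.2,"y":0.3,"z":0.15,"spin":-0.285},{"x":0.2,"y":0.3,"z":0.15,"spin":-0.285},{"x":0.2,"y":0.3,"z":0.15,"spin":-0.285},{"x":0.2,"y":0.3,"z":0.15,"spin":-0.285}])

```text
schema error: expected keys jaw, x, y, z, spin
```

```bash
cat > w.py <<'E'
import sys
from h import *
def snap(name):
    c=vision.get_calibration("wrist"); o=telemetry.get_obs(); p,d=vision.camera("wrist")
    np.savez(name+".npz",p=p,d=d,c=np.array(c,dtype=object)); cv2.imwrite(f"pics/{name}.png",p[:,:,::-1])
    print('t',o['time'],'tcp',o['tool_pos'].round(1),'rot',o['tool_rot'].round(4),'cam',c['xyz'].round(1),c['orientation'].round(3),'F',o['wrist_force'].round(1))
if __name__=="__main__": snap(sys.argv[1])
E
python3 w.py w1
```

```text
t 0.1 tcp [ 189.5 -647.5  247.7] rot [-3.1404e+00  1.0000e-04  2.8470e-01] cam [ 263.5 -625.6  373. ] [ 2.837  0.003 -1.286] F [-0.1  0.1  0.4]
```

View pics/w1.png

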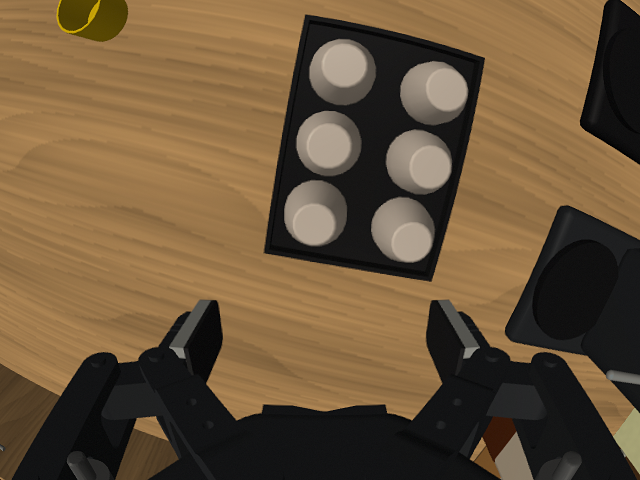

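Call:
jog_arm(series=[{"jaw":1,"x":0.2,"y":0.3,"z":0.15,"spin":-0.285},{"jaw":1,"x":0.2,"y":0.3,"z":0.15,"spin":-0.285},{"jaw":1,"x":0.2,"y":0.3,"z":0.15,"spin":-0.285},{"jaw":1,"x":0.2,"y":0.3,"z":0.15,"spin":-0.285},{"jaw":1,"x":0.2,"y":0.3,"z":0.15,"spin":-0.285},{"jaw":1,"x":0.2,"y":0.3,"z":0.15,"spin":-0.285},{"jaw":1,"x":0.2,"y":0.3,"z":0.15,"spin":-0.285},{"jaw":1,"x":0.2,"y":0.3,"z":0.15,"spin":-0.285},{"jaw":1,"x":0.2,"y":0.3,"z":0.15,"spin":-0.285},{"jaw":1,"x":0.2,"y":0.3,"z":0.15,"spin":-0.285}])

```text
time: 1.15
tool_pos: [390.0, -347.2, 398.5]
tool_rot: [3.141, -0.0, 0.001]
wrist_force: [0.1, -0.6, 0.3]
finger_gap: 1.002
```

```bash
python3 w.py w2
```

```text
t 1.15 tcp [ 390.  -347.2  398.5] rot [ 3.1412e+00 -4.0000e-04  1.5000e-03] cam [ 467.  -346.6  523.9] [ 2.837e+00  1.000e-03 -1.569e+00] F [ 0.1 -0.6  0.3]
```

View pics/w2.png

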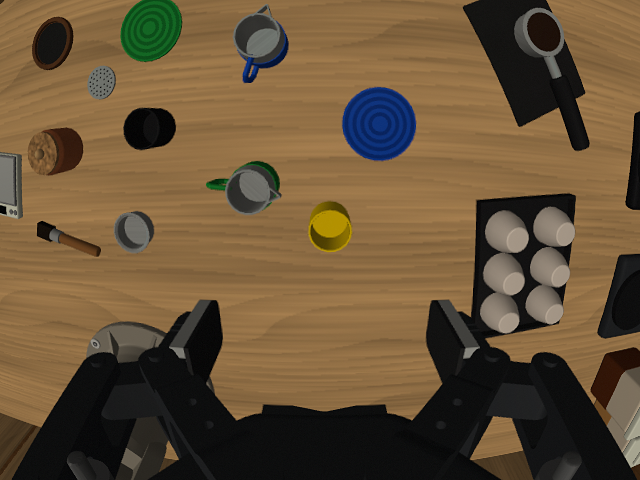

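Wrist view: blue mat (379,123), green mat (151,29), blue pitcher (262,42), green pitcher (251,188), black cup (150,128), yellow cup (330,226).

Call:
jog_arm(series=[{"jaw":1,"x":0.06,"y":0.5,"z":0,"spin":0},{"jaw":1,"x":0.06,"y":0.5,"z":0,"spin":0},{"jaw":1,"x":0.06,"y":0.5,"z":0,"spin":0},{"jaw":1,"x":0.06,"y":0.5,"z":0,"spin":0},{"jaw":1,"x":0.06,"y":0.5,"z":0,"spin":0},{"jaw":1,"x":0.06,"y":0.5,"z":0,"spin":0},{"jaw":1,"x":0.06,"y":0.5,"z":0,"spin":0},{"jaw":1,"x":0.06,"y":0.5,"z":0,"spin":0},{"jaw":1,"x":0.06,"y":0.5,"z":0,"spin":0},{"jaw":1,"x":0.06,"y":0.5,"z":0,"spin":0}])

```text
time: 2.2
tool_pos: [449.4, 149.2, 398.0]
tool_rot: [3.141, 0.0, -0.003]
wrist_force: [1.7, -0.7, -0.6]
finger_gap: 0.999
```

```bash
sleep 0; python3 w.py w3
```

```text
t 2.2 tcp [449.4 149.2 398. ] rot [ 3.1415e+00  2.0000e-04 -2.9000e-03] cam [526.4 149.4 523.3] [ 2.837e+00  2.000e-03 -1.573e+00] F [ 1.7 -0.7 -0.6]
```

View pics/w3.png

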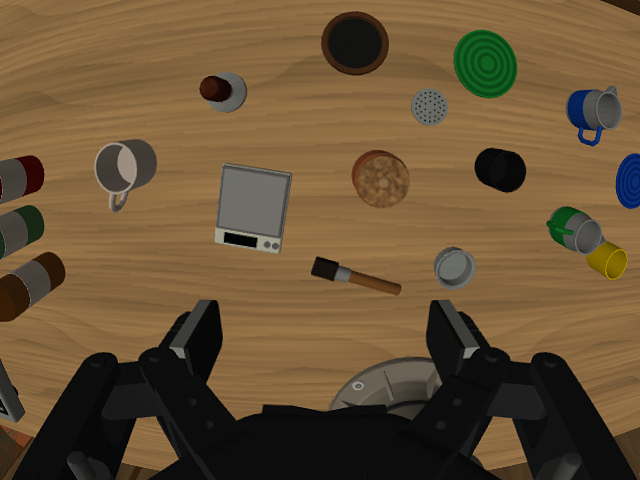

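```bash
cat > m2.py <<'E'
from m import *
from scipy.optimize import least_squares
def load(f):
    z=np.load(f+".npz",allow_pickle=True); p=z['p']; c=z['c'].item(); hsv=cv2.cvtColor(p,cv2.COLOR_RGB2HSV).astype(int)
    return p,c,hsv[...,0],hsv[...,1],hsv[...,2],cloud(c,'wrist',z['d'])
def fit(P,win,lo,hi,R0,sgn=1):
    u,v,r=win; Q=P[max(0,v-r):v+r,max(0,u-r):u+r].reshape(-1,3); Q=Q[(Q[:,2]>lo)&(Q[:,2]<hi)]
    x0=Q[:,:2].mean(0)
    # robust fixed-radius fit; start from several points
    b=None
    for a in np.linspace(0,6.28,9):
        s=least_squares(lambda t:np.hypot(*(Q[:,:2]-t).T)-R0,x0+20*np.array([np.cos(a),np.sin(a)]),loss='soft_l1',f_scale=2)
        if b is None or s.cost<b.cost:b=s
    return b.x.round(1),len(Q),np.median(abs(b.fun)).round(2)
E
python3 - <<'E'
from m2 import *
for f,W in [("w3",dict(seat=(355,43,42),scale=(254,208,50),gm=(485,63,40))),("w2",dict(gm=(151,29,40),bm=(379,123,42),seat=(53,43,30)))]:
    p,c,H,S,V,P=load(f)
    print(f,'table z',np.nanmedian(P[100:280,200:420,2]))
    bl=(H>105)&(H<130)&(S>150); gr=(H>45)&(H<80)&(S>120)
    for k,m,zz in [('bm',bl,6),('gm',gr,6),('seat',V<95,11)]:
        if k in W: q=planar(c,'wrist',big(m,*W[k]),zz); print(k,q[0].round(1),q[1].round(1))
    if f=="w3":
        m=big((S<60)&(P[...,2]>12)&(P[...,2]<40),*W['scale']); q=planar(c,'wrist',m,22); print('scale',q[0],cv2.minAreaRect(q[2]))
        v,u=np.nonzero(m); 
        m2=big((S<20)&(V>90)&(V<150)&(P[...,2]>12),*W['scale']); q=planar(c,'wrist',m2,22); print('pan?',q[0],cv2.minAreaRect(q[2]))
        print('tamperH',fit(P,(220,92,34),42,72,16)); print('tamper base',fit(P,(220,92,34),1.5,9,29))
        print('cup',fit(P,(500,170,36),10,52,29)); print('gp',fit(P,(575,228,36),10,50,31)); print('bp',fit(P,(590,108,36),10,50,31))
        print('jar',fit(P,(380,180,40),10,60,36)); print('coffee',fit(P,(128,165,36),15,55,37))
    else:
        print('bp',fit(P,(262,42,42),10,50,31),fit(P,(262,42,42),62,78,27.5)); print('gp',fit(P,(251,188,32),10,50,31),fit(P,(251,188,32),62,78,27.5))
        print('cup',fit(P,(150,128,34),10,52,29)); print('yellow',fit(P,(330,226,30),10,52,29)); print('jar',fit(P,(55,150,34),10,60,36))
E
```

```text
w3 table z 0.12364813310932732
gm [625.4 -85. ] 102.9
seat [639.  108.1] 92.1
scale [408.50723707 252.69326859] ((408.69390869140625, 252.79483032226562), (98.31192779541016, 118.37614440917969), 79.78192138671875)
pan? [418.19667955 252.80275883] ((418.3897705078125, 253.2930450439453), (90.87213134765625, 85.46942138671875), 79.50635528564453)
tamperH (array([574.5, 287. ]), 155, np.float64(0.33))
tamper base (array([575.2, 292.9]), 232, np.float64(12.5))
cup (array([471.7, -99. ]), 956, np.float64(1.77))
gp (array([ 383.4, -250.9]), 1116, np.float64(2.17))
bp (array([ 576.4, -263.1]), 956, np.float64(1.04))
jar (array([453.6,  76.4]), 337, np.float64(0.4))
coffee (array([480.2, 436.4]), 1296, np.float64(2.33))
w2 table z 0.07173862675517739
bm [ 467.5 -422.4] 101.7Traceback (most recent call last):
  File "<stdin>", line 7, in <module>
  File "m.py", line 4, in big
    n,l,s,ce=cv2.connectedComponentsWithStats(w.astype(np.uint8)); k=1+np.argmax(s[1:,4]); return l==k
                                                                       ~~~~~~~~~^^^^^^^^^
    return _wrapfunc(a, 'argmax', axis=axis, out=out, **kwds)
    return bound(*args, **kwds)
ValueError: attempt to get argmax of an empty sequence
```

Call:
jog_arm(series=[{"jaw":1,"x":0.125,"y":0.135,"z":-0.2,"spin":0},{"jaw":1,"x":0.125,"y":0.135,"z":-0.2,"spin":0},{"jaw":1,"x":0.125,"y":0.135,"z":-0.2,"spin":0},{"jaw":1,"x":0.125,"y":0.135,"z":-0.2,"spin":0},{"jaw":1,"x":0.125,"y":0.135,"z":-0.2,"spin":0},{"jaw":1,"x":0.125,"y":0.135,"z":-0.2,"spin":0},{"jaw":1,"x":0.125,"y":0.135,"z":-0.2,"spin":0},{"jaw":1,"x":0.125,"y":0.135,"z":-0.2,"spin":0}])

```text
time: 3.05
tool_pos: [574.2, 282.5, 197.7]
tool_rot: [3.141, 0.002, -0.001]
wrist_force: [0.4, -0.8, 0.5]
finger_gap: 0.999
```

```bash
sed -i 's/w\[v-r:v+r,u-r:u+r\]=m\[v-r:v+r,u-r:u+r\]/a,b=max(0,v-r),max(0,u-r); w[a:v+r,b:u+r]=m[a:v+r,b:u+r]/' m.py; python3 w.py w4; python3 - <<'E'
from m2 import *
p,c,H,S,V,P=load("w2")
gr=(H>45)&(H<80)&(S>120)
q=planar(c,'wrist',big(gr,151,29,40),6); print('gm',q[0],q[1])
print('bp',fit(P,(262,42,42),10,50,31),fit(P,(262,42,42),62,78,27.5)); print('gp',fit(P,(251,188,32),10,50,31),fit(P,(251,188,32),62,78,27.5))
print('cup',fit(P,(150,128,34),10,52,29)); print('yellow',fit(P,(330,226,30),10,52,29))
E
```

```text
t 3.05 tcp [574.2 282.5 197.7] rot [ 3.1409e+00  1.6000e-03 -1.2000e-03] cam [651.5 282.9 322.9] [ 2.835e+00  1.000e-03 -1.572e+00] F [ 0.4 -0.8  0.5]
gm [623.82934944 -88.26741833] 102.13758824036711
bp (array([ 574.2, -266.1]), 769, np.float64(1.22)) (array([ 573.9, -265. ]), 533, np.float64(2.22))
gp (array([ 385.7, -253.1]), 640, np.float64(1.29)) (array([ 384.6, -252.9]), 400, np.float64(1.28))
cup (array([ 471. , -102.7]), 935, np.float64(1.76))
yellow (array([ 329.9, -353.8]), 630, np.float64(1.68))
```

View pics/w4.png

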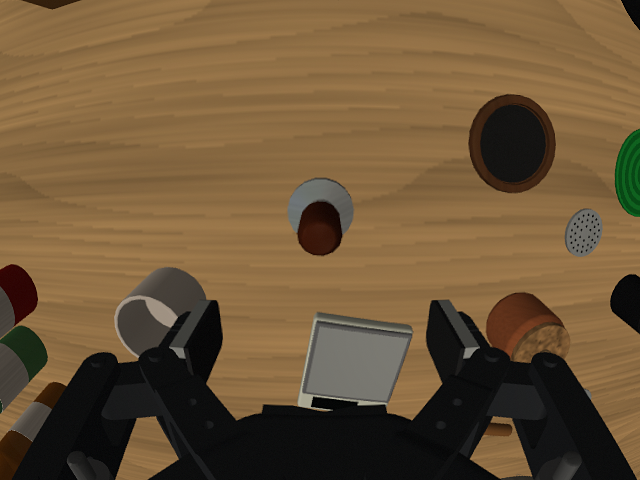

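```bash
python3 - <<'E'
from m2 import *
p,c,H,S,V,P=load("w4"); o=telemetry.get_obs(); print(o['tool_pos'])
print('tH',fit(P,(320,215,45),42,72,16)); 
m=big((S<60)&(P[...,2]<20)&(P[...,2]>4),320,200,40); print(m.sum())
h=hull(m); X=onplane(c,'wrist',h,10)[:,:2]; X=X[X[:,0]>X[:,0].mean()-5]; print('base',circ(X))
q=planar(c,'wrist',big(V<95,512,143,55),11); print('seat',q[0],q[1])
m=big(V<55,512,143,40); q=planar(c,'wrist',m,8); print('floor',q[0],q[1])
E
```

```text
[574.42653703 282.45041437 198.7644293 ]
tH (array([574.2, 286.4]), 338, np.float64(0.19))
1847
base (array([576.23405017, 286.55670971]), np.float64(27.88420196832377))
seat [640.52151237 110.21290897] 92.76475087726398
floor [640.8023737 106.7939793] 75.80456133331745
```

Call:
jog_arm(series=[{"jaw":1,"x":0.001,"y":0.004,"z":-0.05,"spin":0},{"jaw":1,"x":0.001,"y":0.004,"z":-0.09,"spin":0},{"jaw":1,"x":0.001,"y":0.004,"z":-0.12,"spin":0},{"jaw":1,"x":0.001,"y":0.004,"z":-0.142,"spin":0},{"jaw":1,"x":0.001,"y":0.004,"z":-0.142,"spin":0},{"jaw":-1,"x":0.001,"y":0.004,"z":-0.142,"spin":0},{"jaw":-1,"x":0.001,"y":0.004,"z":-0.142,"spin":0},{"jaw":-1,"x":0.001,"y":0.004,"z":-0.142,"spin":0},{"jaw":-1,"x":0.001,"y":0.004,"z":-0.142,"spin":0},{"jaw":-1,"x":0.001,"y":0.004,"z":-0.142,"spin":0}], grip_force=60)

```text
time: 4.1
tool_pos: [575.9, 287.7, 57.6]
tool_rot: [-3.141, -0.002, -0.001]
wrist_force: [-1.0, -3.0, 11.3]
finger_gap: 0.36
```

Call:
jog_arm(series=[{"jaw":-1,"x":0,"y":0,"z":0,"spin":0},{"jaw":-1,"x":0,"y":0,"z":0.01,"spin":0},{"jaw":-1,"x":0,"y":0,"z":0.04,"spin":0},{"jaw":-1,"x":0,"y":0,"z":0.08,"spin":0},{"jaw":-1,"x":0,"y":-0.03,"z":0.1,"spin":0},{"jaw":-1,"x":0,"y":-0.07,"z":0.1,"spin":0},{"jaw":-1,"x":0,"y":-0.1,"z":0.1,"spin":0},{"jaw":-1,"x":0,"y":-0.1,"z":0.1,"spin":0},{"jaw":-1,"x":0,"y":-0.1,"z":0.1,"spin":0}])

```text
time: 5.0
tool_pos: [575.3, 186.9, 156.9]
tool_rot: [3.142, -0.0, -0.002]
wrist_force: [0.3, 1.1, -2.2]
finger_gap: 0.359
```

```bash
python3 w.py w5;python3 - <<'E'
from m2 import *
p,c,H,S,V,P=load("w5"); o=telemetry.get_obs(); print(o['tool_pos'],o['finger_gap'],o['wrist_force'])
E
```

```text
t 5.0 tcp [575.3 186.9 156.9] rot [ 3.1416e+00 -4.0000e-04 -1.8000e-03] cam [652.3 187.3 282.3] [ 2.837e+00  2.000e-03 -1.572e+00] F [ 0.3  1.1 -2.2]
[575.16647016 188.0588012  156.85965949] 0.3608788183702018 [-0.15465484  0.40719191 -2.49841385]
```

View pics/w5.png

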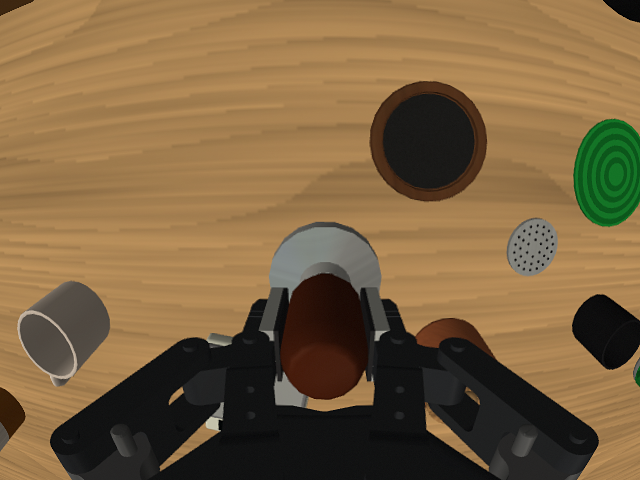

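```bash
python3 - <<'E'
from m2 import *
p,c,H,S,V,P=load("w5")
q=planar(c,'wrist',big((V<95)&(P[...,2]<30),428,141,62),11); print('seat',q[0],q[1])
m=big(V<48,428,141,50); q=planar(c,'wrist',m,9); print('floor',q[0],q[1])
mm=(P[...,2]<16)&(P[...,2]>5); mm=big(mm,428,141,64); q=planar(c,'wrist',mm,11); print('rimdepth',q[0],q[1])
# base of held tamper: depth
m=big((P[...,2]>98)&(P[...,2]<116)&(S<60),325,260,60); h=hull(m); X=onplane(c,'wrist',h,109)[:,:2]; X=X[X[:,0]>X[:,0].max()-24]; print('tbase',circ(X))
Q=P[m]; print(np.nanmedian(Q[:,2]))
print('handle',fit(P,(325,320,50),135,165,16))
E
```

```text
seat [640.59218013 108.61360796] 91.22994059649686
floor [640.4872181  108.73283508] 72.01581660119564
rimdepth [640.47948469 108.42094751] 91.68973957990444
tbase (array([577.57258215, 187.34338187]), np.float64(27.43703143896499))
111.38670770939459
handle (array([574.1, 187.4]), 2960, np.float64(0.51))
```

Call:
jog_arm(series=[{"jaw":-1,"x":0.03,"y":-0.035,"z":0,"spin":0},{"jaw":-1,"x":0.065,"y":-0.079,"z":0,"spin":0},{"jaw":-1,"x":0.065,"y":-0.079,"z":-0.04,"spin":0},{"jaw":-1,"x":0.065,"y":-0.079,"z":-0.07,"spin":0},{"jaw":-1,"x":0.065,"y":-0.079,"z":-0.08,"spin":0},{"jaw":-1,"x":0.065,"y":-0.079,"z":-0.08,"spin":0},{"jaw":-1,"x":0.065,"y":-0.079,"z":-0.08,"spin":0}])

```text
time: 5.75
tool_pos: [640.7, 110.1, 77.7]
tool_rot: [-3.141, -0.001, 0.001]
wrist_force: [-1.1, -0.5, -2.1]
finger_gap: 0.358
```

```bash
python3 w.py w6
```

```text
t 5.75 tcp [640.7 110.1  77.7] rot [-3.1408e+00 -1.3000e-03  1.2000e-03] cam [717.6 110.5 203.1] [ 2.838  0.003 -1.569] F [-1.1 -0.5 -2.1]
```

View pics/w6.png

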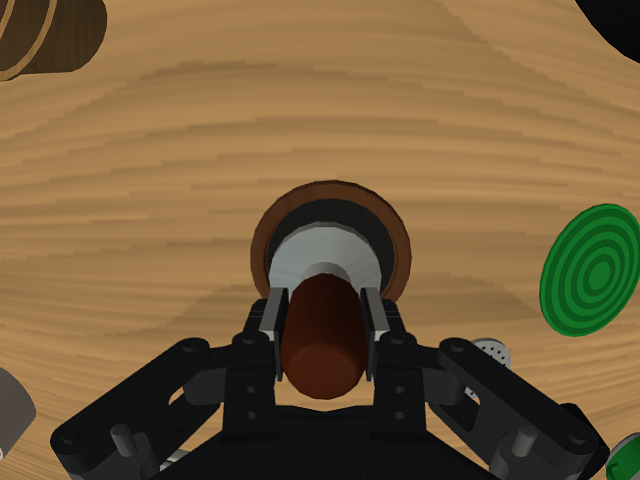

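Call:
jog_arm(series=[{"jaw":-1,"x":0,"y":-0.002,"z":-0.006,"spin":0},{"jaw":-1,"x":0,"y":-0.002,"z":-0.01,"spin":0},{"jaw":-1,"x":0,"y":-0.002,"z":-0.012,"spin":0},{"jaw":-1,"x":0,"y":-0.002,"z":-0.013,"spin":0},{"jaw":-1,"x":0,"y":-0.002,"z":-0.014,"spin":0},{"jaw":-1,"x":0,"y":-0.002,"z":-0.0145,"spin":0},{"jaw":-1,"x":0,"y":-0.002,"z":-0.0145,"spin":0}])

```text
time: 6.5
tool_pos: [640.3, 106.6, 62.7]
tool_rot: [3.141, -0.0, -0.0]
wrist_force: [-4.4, -2.4, 10.5]
finger_gap: 0.358
```

```bash
python3 w.py w7; python3 -c "
from m2 import *
p,c,H,S,V,P=load('w7')
for a in range(3):
  o=telemetry.get_obs(); print(o['tool_pos'],o['wrist_force'])
q=planar(c,'wrist',big((P[...,2]<13)&(P[...,2]>6),331,240,110),11); print(q[0],q[1])
X=q[2]; X=X[X[:,0]>X[:,0].max()-35]; print(circ(X.astype(float)))
m=big((P[...,2]>11.5)&(P[...,2]<18)&(S<60),325,260,70); h=hull(m); X=onplane(c,'wrist',h,15)[:,:2]; X=X[X[:,0]>X[:,0].max()-24]; print('tbase',circ(X),np.nanmedian(P[m][:,2]))
"
```

```text
t 6.5 tcp [640.3 106.6  62.7] rot [ 3.1412e+00 -4.0000e-04 -4.0000e-04] cam [717.3 107.1 188. ] [ 2.837e+00  1.000e-03 -1.571e+00] F [-4.4 -2.4 10.5]
[640.37397234 106.61128509  62.70256594] [-4.74876776 -2.38619991 10.12625411]
[640.37397234 106.61128509  62.70256594] [-4.74876776 -2.38619991 10.12625411]
[640.37397234 106.61128509  62.70256594] [-4.74876776 -2.38619991 10.12625411]
[650.75306109 107.07437309] 80.20795410574418
(array([642.78616013, 107.08272992]), np.float64(44.954899415768054))
tbase (array([640.28054688, 106.96575322]), np.float64(28.339159567543966)) 16.127528286643468
```

Call:
jog_arm(series=[{"jaw":-0.1,"x":0,"y":0,"z":0,"spin":0},{"jaw":0.1,"x":0,"y":0,"z":0,"spin":0},{"jaw":0.4,"x":0,"y":0,"z":0,"spin":0},{"jaw":0.4,"x":0,"y":0,"z":0.02,"spin":0},{"jaw":1,"x":0,"y":0,"z":0.06,"spin":0},{"jaw":1,"x":0,"y":0,"z":0.1,"spin":0},{"jaw":1,"x":-0.03,"y":-0.03,"z":0.13,"spin":0},{"jaw":1,"x":-0.06,"y":-0.07,"z":0.13,"spin":0},{"jaw":1,"x":-0.09,"y":-0.1,"z":0.13,"spin":0},{"jaw":1,"x":-0.09,"y":-0.1,"z":0.13,"spin":0}])

```text
time: 7.55
tool_pos: [547.0, 1.7, 191.8]
tool_rot: [3.138, 0.002, -0.005]
wrist_force: [-0.2, 0.2, 0.5]
finger_gap: 1.0
```

```bash
python3 w.py w8
```

```text
t 7.55 tcp [547.    1.7 191.8] rot [ 3.1384e+00  1.5000e-03 -5.3000e-03] cam [624.3   2.1 317. ] [ 2.835e+00 -1.000e-03 -1.576e+00] F [-0.2  0.2  0.5]
```

View pics/w8.png

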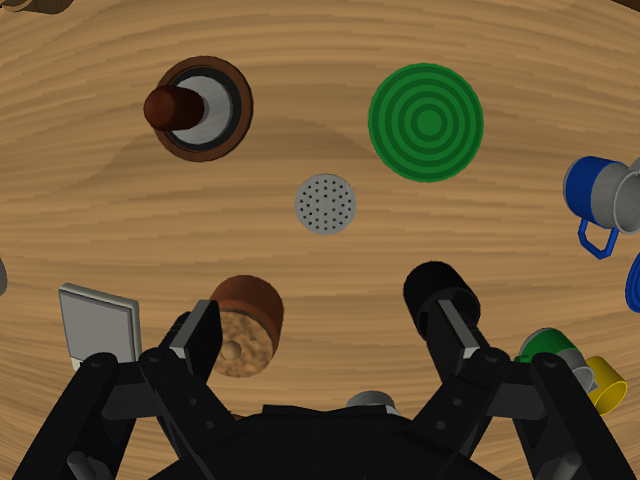

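Tamper stands in its seat (200,108). Now over the black cup (440,300).

Call:
jog_arm(series=[{"jaw":1,"x":-0.035,"y":-0.04,"z":0,"spin":0},{"jaw":1,"x":-0.06,"y":-0.08,"z":0,"spin":0},{"jaw":1,"x":-0.078,"y":-0.104,"z":0,"spin":0},{"jaw":1,"x":-0.078,"y":-0.104,"z":0,"spin":0},{"jaw":1,"x":-0.078,"y":-0.104,"z":0,"spin":0}])

```text
time: 8.1
tool_pos: [472.8, -97.2, 192.1]
tool_rot: [-3.141, -0.001, -0.001]
wrist_force: [0.3, -0.5, -1.0]
finger_gap: 0.997
```

```bash
python3 w.py w9; python3 -c "
from m2 import *
p,c,H,S,V,P=load('w9'); print(telemetry.get_obs()['tool_pos'])
m=big((V<60)&(P[...,2]>8)&(P[...,2]<70),325,220,60); 
print(fit(np.where(m[...,None],P,np.nan),(325,220,70),5,56,29))
"
```

```text
t 8.1 tcp [472.8 -97.2 192.1] rot [-3.1414e+00 -1.0000e-03 -7.0000e-04] cam [549.8 -96.8 317.5] [ 2.838e+00  2.000e-03 -1.571e+00] F [ 0.3 -0.5 -1. ]
[473.18887074 -96.43238551 192.0605761 ]
(array([ 474.1, -101.1]), 2134, np.float64(1.47))
```

View pics/w9.png

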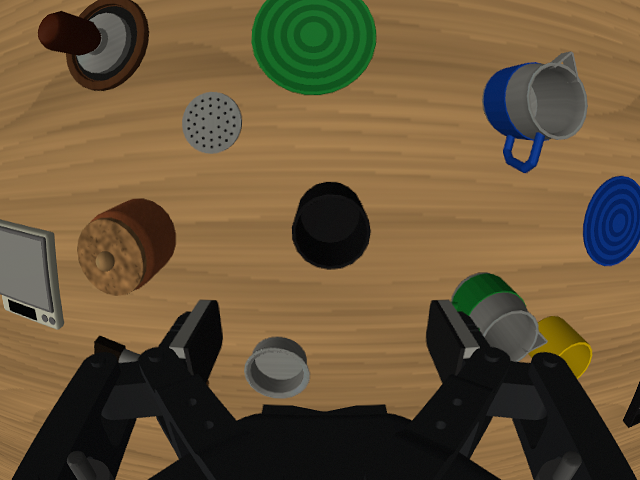

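Call:
jog_arm(series=[{"jaw":1,"x":0,"y":-0.005,"z":-0.04,"spin":0},{"jaw":1,"x":0,"y":-0.005,"z":-0.08,"spin":0},{"jaw":1,"x":0,"y":-0.005,"z":-0.12,"spin":0},{"jaw":1,"x":0,"y":-0.005,"z":-0.145,"spin":0},{"jaw":1,"x":0,"y":-0.005,"z":-0.154,"spin":0},{"jaw":1,"x":0,"y":-0.005,"z":-0.154,"spin":0},{"jaw":0.5,"x":0,"y":-0.005,"z":-0.154,"spin":0},{"jaw":-1,"x":0,"y":-0.005,"z":-0.154,"spin":0},{"jaw":-1,"x":0,"y":-0.005,"z":-0.154,"spin":0},{"jaw":-1,"x":0,"y":-0.005,"z":-0.154,"spin":0}], grip_force=30)

```text
time: 9.15
tool_pos: [473.3, -102.3, 39.4]
tool_rot: [3.141, -0.003, -0.0]
wrist_force: [-1.3, 2.3, 7.6]
finger_gap: 0.681
```

```bash
python3 w.py w10
```

```text
t 9.15 tcp [ 473.3 -102.3   39.4] rot [ 3.1411e+00 -2.7000e-03 -4.0000e-04] cam [ 550.  -101.8  164.9] [ 2.840e+00  1.000e-03 -1.571e+00] F [-1.3  2.3  7.6]
```

View pics/w10.png

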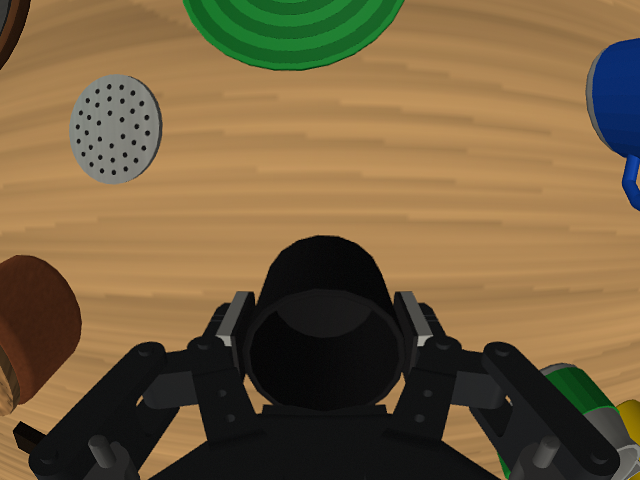

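Call:
jog_arm(series=[{"jaw":-1,"x":0,"y":0,"z":0.01,"spin":0},{"jaw":-1,"x":0,"y":0,"z":0.05,"spin":0},{"jaw":-1,"x":0,"y":0,"z":0.09,"spin":0},{"jaw":-1,"x":0,"y":0,"z":0.13,"spin":0},{"jaw":-1,"x":-0.005,"y":0.03,"z":0.13,"spin":0},{"jaw":-1,"x":-0.012,"y":0.07,"z":0.13,"spin":0},{"jaw":-1,"x":-0.018,"y":0.11,"z":0.13,"spin":0},{"jaw":-1,"x":-0.025,"y":0.15,"z":0.13,"spin":0},{"jaw":-1,"x":-0.031,"y":0.19,"z":0.13,"spin":0},{"jaw":-1,"x":-0.037,"y":0.23,"z":0.13,"spin":0}])

```text
time: 10.2
tool_pos: [434.8, 129.0, 169.2]
tool_rot: [3.141, -0.002, -0.001]
wrist_force: [1.4, -0.1, -1.2]
finger_gap: 0.681
```

Call:
jog_arm(series=[{"jaw":-1,"x":-0.008,"y":0.04,"z":0,"spin":0},{"jaw":-1,"x":-0.013,"y":0.08,"z":0,"spin":0},{"jaw":-1,"x":-0.016,"y":0.11,"z":0,"spin":0},{"jaw":-1,"x":-0.016,"y":0.123,"z":0,"spin":0},{"jaw":-1,"x":-0.016,"y":0.123,"z":0,"spin":0},{"jaw":-1,"x":-0.016,"y":0.123,"z":0,"spin":0}])

```text
time: 10.8
tool_pos: [419.4, 249.8, 168.2]
tool_rot: [3.141, -0.0, -0.001]
wrist_force: [-0.4, -0.8, -1.5]
finger_gap: 0.684
```

```bash
python3 w.py w11; python3 -c "
from m2 import *
p,c=vision.camera('top')[0],0; cv2.imwrite('pics/t11.png',cv2.resize(p[150:330,120:520,::-1],(800,360)))"
```

```text
t 10.8 tcp [419.4 249.8 168.2] rot [ 3.141e+00 -4.000e-04 -6.000e-04] cam [496.3 250.2 293.5] [ 2.837e+00  1.000e-03 -1.571e+00] F [-0.4 -0.8 -1.5]
```

View pics/w11.png

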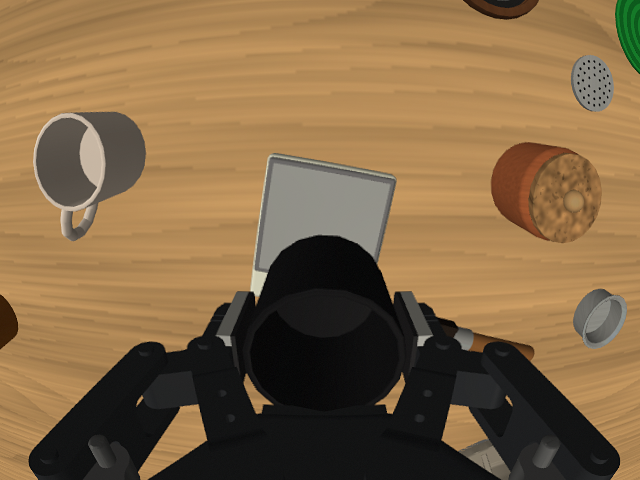

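```bash
python3 -c "
from m2 import *
p,c,H,S,V,P=load('w11')
X=onplane(c,'wrist',[[271,155],[396,178]],20)[:,:2]; print(X)
a,b=X; e=(b-a)/np.linalg.norm(b-a); print(np.linalg.norm(b-a)); n=np.array([e[1],-e[0]]); n=n if n[0]<0 else -n
print((a+b)/2+48*n, np.degrees(np.arctan2(-n[1],-n[0])))
print('held cup',fit(P,(325,290,70),140,186,29), telemetry.get_obs()['tool_pos'])
cv2.imwrite('pics/w11c.png',cv2.resize(p[140:300,230:430,::-1],(800,640))[:600])
"
```

```text
[[472.9012013  289.57402946]
 [455.88341505 196.46432561]]
94.65211038691346
[417.17449373 251.64924121] -10.35770248785892
held cup (array([418.1, 250.4]), 8930, np.float64(1.17)) [419.52498374 249.2204646  167.97945274]
```

View pics/w11c.png

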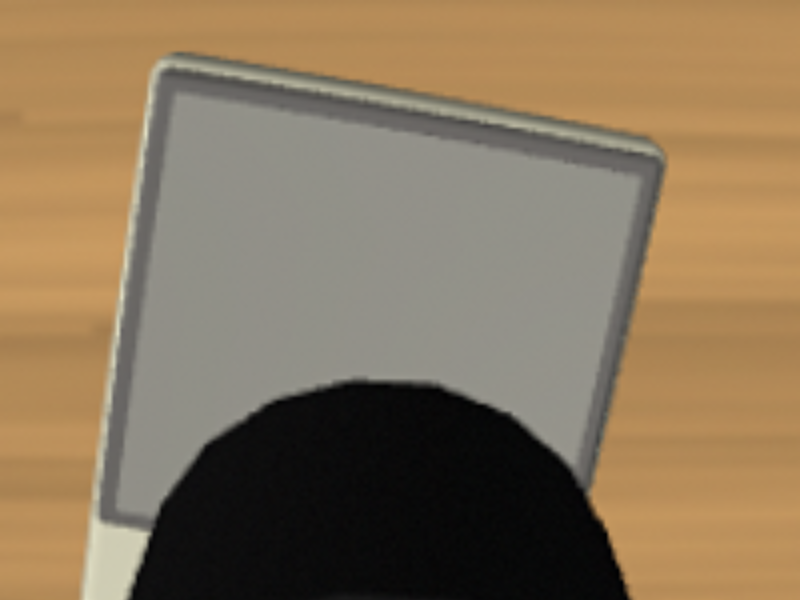

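View pics/t11.png

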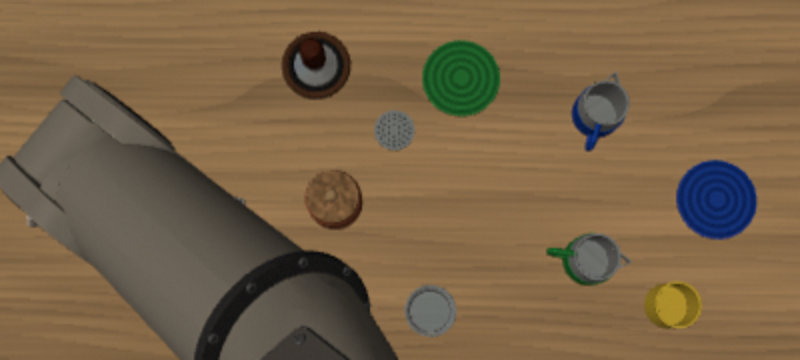

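```bash
python3 -c "
from m2 import *
p,c,H,S,V,P=load('w11')
for q in ([[273,163],[390.5,183.8],[258.75,268]],[[270.5,159],[394.5,180.5],[255,270]]):
  X=onplane(c,'wrist',q,22)[:,:2]; print(np.linalg.norm(X[0]-X[1]),np.linalg.norm(X[0]-X[2]),(X[1]+X[2])/2)
"
```

```text
88.409240402461 84.26408961589208 [417.91279003 251.70309805]
93.15665184752467 89.21167174688759 [418.30495786 251.81622731]
```

Call:
jog_arm(series=[{"jaw":-1,"x":0,"y":0.0015,"z":-0.04,"spin":0},{"jaw":-1,"x":0,"y":0.0015,"z":-0.075,"spin":0},{"jaw":-1,"x":0,"y":0.0015,"z":-0.093,"spin":0},{"jaw":-1,"x":0,"y":0.0015,"z":-0.099,"spin":0},{"jaw":-1,"x":0,"y":0.0015,"z":-0.102,"spin":0},{"jaw":-1,"x":0,"y":0.0015,"z":-0.104,"spin":0},{"jaw":-1,"x":0,"y":0.0015,"z":-0.105,"spin":0},{"jaw":-1,"x":0,"y":0.0015,"z":-0.106,"spin":0},{"jaw":-1,"x":0,"y":0.0015,"z":-0.106,"spin":0}])

```text
time: 11.8
tool_pos: [419.4, 252.2, 62.2]
tool_rot: [-3.141, -0.001, -0.0]
wrist_force: [0.1, -0.7, -1.5]
finger_gap: 0.679
```

Still no contact, so I lower it a little more.

Call:
jog_arm(series=[{"jaw":-1,"x":0,"y":0,"z":-0.0005,"spin":0},{"jaw":-1,"x":0,"y":0,"z":-0.001,"spin":0},{"jaw":-1,"x":0,"y":0,"z":-0.0015,"spin":0},{"jaw":-1,"x":0,"y":0,"z":-0.0015,"spin":0}])

```text
time: 12.2
tool_pos: [419.4, 252.3, 61.3]
tool_rot: [3.141, -0.001, -0.0]
wrist_force: [-6.1, -5.5, 25.7]
finger_gap: 0.682
```

Call:
jog_arm(series=[{"jaw":0.45,"x":0,"y":0,"z":0.0005,"spin":0},{"jaw":0.6,"x":0,"y":0,"z":0.0005,"spin":0},{"jaw":1,"x":0,"y":0,"z":0.0005,"spin":0},{"jaw":1,"x":0,"y":0,"z":0.001,"spin":0},{"jaw":1,"x":0,"y":0,"z":0.04,"spin":0},{"jaw":1,"x":0,"y":0,"z":0.085,"spin":0},{"jaw":1,"x":0,"y":0,"z":0.13,"spin":0},{"jaw":1,"x":0.01,"y":-0.04,"z":0.14,"spin":0},{"jaw":1,"x":0.02,"y":-0.085,"z":0.14,"spin":0},{"jaw":1,"x":0.033,"y":-0.13,"z":0.14,"spin":0}])

```text
time: 13.2
tool_pos: [452.3, 120.8, 201.0]
tool_rot: [3.141, -0.001, 0.001]
wrist_force: [1.4, -0.1, 0.5]
finger_gap: 0.994
```

Call:
jog_arm(series=[{"jaw":1,"x":0.12,"y":-0.385,"z":0,"spin":-0.34},{"jaw":1,"x":0.12,"y":-0.385,"z":0,"spin":-0.34},{"jaw":1,"x":0.12,"y":-0.385,"z":0,"spin":-0.34},{"jaw":1,"x":0.12,"y":-0.385,"z":0,"spin":-0.34},{"jaw":1,"x":0.12,"y":-0.385,"z":0,"spin":-0.34},{"jaw":1,"x":0.12,"y":-0.385,"z":0,"spin":-0.34},{"jaw":1,"x":0.12,"y":-0.385,"z":0,"spin":-0.34},{"jaw":1,"x":0.12,"y":-0.385,"z":0,"spin":-0.34},{"jaw":1,"x":0.12,"y":-0.385,"z":0,"spin":-0.34},{"jaw":1,"x":0.12,"y":-0.385,"z":0,"spin":-0.34}])

```text
time: 14.2
tool_pos: [572.0, -264.1, 199.5]
tool_rot: [-3.141, 0.001, -0.343]
wrist_force: [-0.3, 0.4, 0.2]
finger_gap: 1.002
```

```bash
python3 w.py w12; python3 -c "
from m2 import *
p,d=vision.camera('top'); cv2.imwrite('pics/t12.png',cv2.resize(p[150:330,120:520,::-1],(800,360))); print(telemetry.get_obs()['qpos'].round(2),telemetry.get_obs()['tool_pos'])"
```

```text
t 14.2 tcp [ 572.  -264.1  199.5] rot [-3.1412e+00  9.0000e-04 -3.4250e-01] cam [ 644.6 -289.6  324.8] [ 2.835e+00  2.000e-03 -1.913e+00] F [-0.3  0.4  0.2]
[ 0.68  0.43 -0.46  1.74  0.22  1.02 -1.77] [ 572.0767891  -261.64360912  200.08379679]
```

View pics/w12.png

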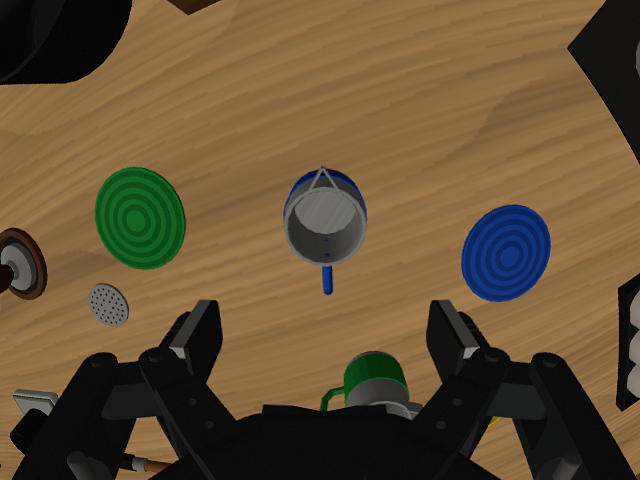

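View pics/t12.png

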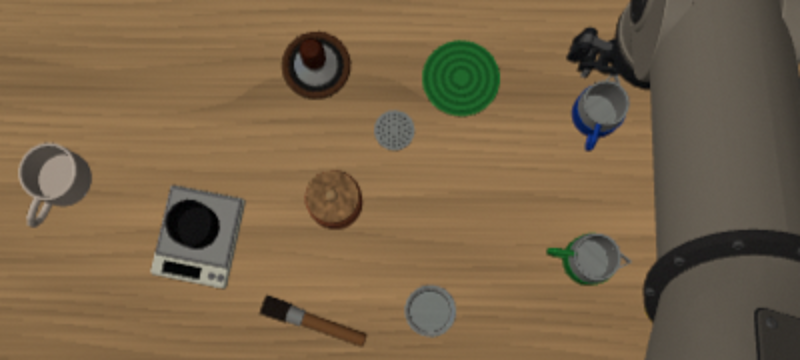

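Dosing cup is on the pan. The blue pitcher is between the fingers, with its handle axis along tool x (326,165→328,290).

```bash
python3 -c "
from m2 import *
p,c,H,S,V,P=load('w12')
print(fit(P,(325,215,52),8,48,31),fit(P,(325,215,52),62,78,27.5))
m=big((P[...,2]>3)&(P[...,2]<12)&(H>105)&(H<130)&(S>120),505,253,60); q=planar(c,'wrist',m,6); print('bm',q[0],q[1])
bl=(H>105)&(H<130)&(S>150); q=planar(c,'wrist',big(bl,505,253,60),6); print('bm',q[0],q[1])
gr=(H>45)&(H<80)&(S>120); q=planar(c,'wrist',big(gr,140,218,60),6); print('gm',q[0],q[1])
# handle/lip direction
X=onplane(c,'wrist',[[323,168],[328,285]],70)[:,:2]; d=X[1]-X[0]; print('axis deg',np.degrees(np.arctan2(d[1],d[0])))
# rim hull at z80
m=big((P[...,2]>76)&(P[...,2]<84),325,225,50); h=hull(m); X=onplane(c,'wrist',h,80)[:,:2]; print('rim',circ(X))
for f in ('w8','w9'):
  p,c,H,S,V,P=load(f); gr=(H>45)&(H<80)&(S>120)
  if f=='w8': q=planar(c,'wrist',big(gr,426,122,64),6); print('gm',q[0],q[1])
"
```

```text
(array([ 580.4, -266.6]), 1402, np.float64(0.73)) (array([ 579.6, -266.4]), 1002, np.float64(1.04))
bm [ 469.163422   -421.83449151] 102.5773817062682
bm [ 469.36391473 -421.66432398] 102.65415330668695
gm [626.17117564 -89.2701053 ] 103.3054879904467
axis deg 162.81891225638591
rim (array([ 579.75609743, -266.37204978]), np.float64(29.82846629036866))
gm [626.14133442 -86.31095755] 102.78249501088268
```

Call:
jog_arm(series=[{"jaw":1,"x":0.007,"y":-0.0035,"z":-0.04,"spin":0.03},{"jaw":1,"x":0.007,"y":-0.0035,"z":-0.08,"spin":0.03},{"jaw":1,"x":0.007,"y":-0.0035,"z":-0.11,"spin":0.03},{"jaw":1,"x":0.007,"y":-0.0035,"z":-0.11,"spin":0.03}])

```text
time: 14.7
tool_pos: [577.0, -263.9, 86.8]
tool_rot: [-3.141, 0.006, -0.308]
wrist_force: [-0.5, 0.1, 0.2]
finger_gap: 1.0
```

```bash
python3 w.py w13
```

```text
t 14.7 tcp [ 577.  -263.9   86.8] rot [-3.1405  0.006  -0.308 ] cam [ 651.2 -287.1  211.7] [ 2.83   0.003 -1.878] F [-0.5  0.1  0.2]
```

View pics/w13.png

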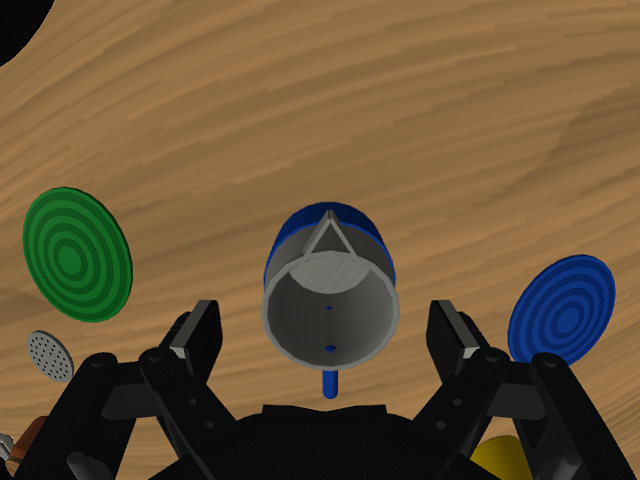

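Call:
jog_arm(series=[{"jaw":1,"x":0,"y":-0.002,"z":-0.03,"spin":0},{"jaw":1,"x":0,"y":-0.002,"z":-0.054,"spin":0},{"jaw":1,"x":0,"y":-0.002,"z":-0.054,"spin":0},{"jaw":1,"x":0,"y":-0.002,"z":-0.054,"spin":0},{"jaw":0.6,"x":0,"y":-0.002,"z":-0.054,"spin":0},{"jaw":-1,"x":0,"y":-0.002,"z":-0.054,"spin":0},{"jaw":-1,"x":0,"y":-0.002,"z":-0.054,"spin":0},{"jaw":-1,"x":0,"y":-0.002,"z":-0.054,"spin":0},{"jaw":-1,"x":0,"y":-0.002,"z":-0.054,"spin":0}], grip_force=35)

```text
time: 15.65
tool_pos: [580.3, -268.6, 38.7]
tool_rot: [3.141, -0.003, -0.31]
wrist_force: [-4.9, 2.2, 17.9]
finger_gap: 0.709
```

```bash
python3 w.py w14
```

```text
t 15.65 tcp [ 580.3 -268.6   38.7] rot [ 3.1412e+00 -2.6000e-03 -3.1020e-01] cam [ 653.4 -291.4  164.2] [ 2.839e+00  1.000e-03 -1.881e+00] F [-4.9  2.2 17.9]
```

View pics/w14.png

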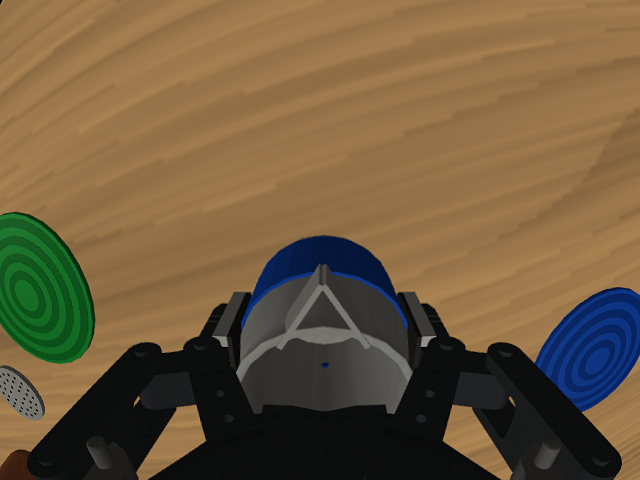

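Call:
jog_arm(series=[{"jaw":-1,"x":0,"y":0,"z":0.01,"spin":0},{"jaw":-1,"x":0,"y":0,"z":0.04,"spin":0},{"jaw":-1,"x":0,"y":0,"z":0.08,"spin":0},{"jaw":-1,"x":-0.02,"y":-0.03,"z":0.1,"spin":0},{"jaw":-1,"x":-0.045,"y":-0.06,"z":0.1,"spin":0},{"jaw":-1,"x":-0.07,"y":-0.095,"z":0.1,"spin":0},{"jaw":-1,"x":-0.095,"y":-0.13,"z":0.1,"spin":0},{"jaw":-1,"x":-0.111,"y":-0.154,"z":0.1,"spin":0},{"jaw":-1,"x":-0.111,"y":-0.154,"z":0.1,"spin":0},{"jaw":-1,"x":-0.111,"y":-0.154,"z":0.1,"spin":0}])

```text
time: 16.7
tool_pos: [467.9, -422.8, 137.1]
tool_rot: [3.142, -0.001, -0.312]
wrist_force: [1.8, 0.5, -0.7]
finger_gap: 0.707
```

```bash
python3 w.py w15;  python3 -c "
from m2 import *
p,c,H,S,V,P=load('w15'); print(telemetry.get_obs()['tool_pos'])
print('held body',fit(P,(325,285,70),106,148,31))
m=big((P[...,2]>3)&(P[...,2]<12)&(H>105)&(H<130)&(S>120),325,225,110); q=planar(c,'wrist',m,6); X=q[2]; print(X.max(0),X.min(0)); X=X.astype(float); X=X[X[:,0]>X[:,0].max()-45]; print('bm',circ(X))
"
```

```text
t 16.7 tcp [ 467.9 -422.8  137.1] rot [ 3.1416e+00 -7.0000e-04 -3.1170e-01] cam [ 541.2 -445.8  262.5] [ 2.837e+00  2.000e-03 -1.882e+00] F [ 1.8  0.5 -0.7]
[ 468.68031872 -421.82103482  137.01896418]
held body (array([ 466.2, -421.4]), 5598, np.float64(0.43))
[ 519.5846  -372.25034] [ 428.40833 -474.72693]
bm (array([ 468.40861284, -423.6929253 ]), np.float64(51.14439048508996))
```

View pics/w15.png

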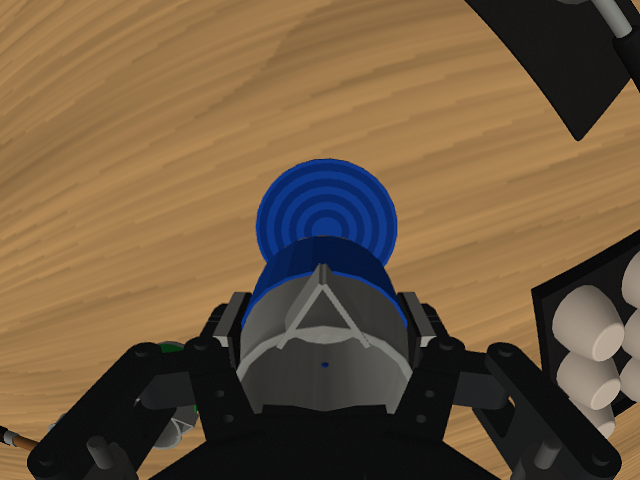

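Call:
jog_arm(series=[{"jaw":-1,"x":0.002,"y":-0.001,"z":-0.04,"spin":0},{"jaw":-1,"x":0.002,"y":-0.001,"z":-0.07,"spin":0},{"jaw":-1,"x":0.002,"y":-0.001,"z":-0.085,"spin":0},{"jaw":-1,"x":0.002,"y":-0.001,"z":-0.088,"spin":0},{"jaw":-1,"x":0.002,"y":-0.001,"z":-0.09,"spin":0},{"jaw":-1,"x":0.002,"y":-0.001,"z":-0.091,"spin":0},{"jaw":-1,"x":0.002,"y":-0.001,"z":-0.091,"spin":0}])

```text
time: 17.45
tool_pos: [470.7, -423.7, 46.4]
tool_rot: [3.141, -0.001, -0.31]
wrist_force: [0.5, 0.1, -2.4]
finger_gap: 0.709
```

Call:
jog_arm(series=[{"jaw":-1,"x":0,"y":0,"z":-0.0005,"spin":0},{"jaw":-1,"x":0,"y":0,"z":-0.001,"spin":0},{"jaw":-1,"x":0,"y":0,"z":-0.001,"spin":0}])

```text
time: 17.75
tool_pos: [470.3, -423.6, 44.9]
tool_rot: [3.141, -0.001, -0.31]
wrist_force: [-1.7, 1.2, 6.0]
finger_gap: 0.703
```

Call:
jog_arm(series=[{"jaw":0.5,"x":0,"y":0,"z":0,"spin":0},{"jaw":0.7,"x":0,"y":0,"z":0,"spin":0},{"jaw":1,"x":0,"y":0,"z":0,"spin":0},{"jaw":1,"x":0,"y":0,"z":0,"spin":0},{"jaw":1,"x":0,"y":0,"z":0.03,"spin":0},{"jaw":1,"x":0,"y":0,"z":0.07,"spin":0},{"jaw":1,"x":0,"y":0,"z":0.11,"spin":0.14},{"jaw":1,"x":0,"y":0,"z":0.15,"spin":0.28},{"jaw":1,"x":0,"y":0.03,"z":0.16,"spin":0.42},{"jaw":1,"x":0,"y":0.05,"z":0.16,"spin":0.56}])

```text
time: 18.75
tool_pos: [471.1, -372.7, 206.7]
tool_rot: [3.139, -0.002, 0.255]
wrist_force: [-0.7, 0.1, -1.4]
finger_gap: 1.0
```

Call:
jog_arm(series=[{"jaw":1,"x":-0.02,"y":0.03,"z":0,"spin":0.14},{"jaw":1,"x":-0.04,"y":0.06,"z":0,"spin":0.28},{"jaw":1,"x":-0.06,"y":0.09,"z":0,"spin":0.42},{"jaw":1,"x":-0.085,"y":0.12,"z":0,"spin":0.56},{"jaw":1,"x":-0.085,"y":0.12,"z":0,"spin":0.7},{"jaw":1,"x":-0.085,"y":0.12,"z":0,"spin":0.84},{"jaw":1,"x":-0.085,"y":0.12,"z":0,"spin":0.98},{"jaw":1,"x":-0.085,"y":0.12,"z":0,"spin":1.12},{"jaw":1,"x":-0.085,"y":0.12,"z":0,"spin":1.21},{"jaw":1,"x":-0.085,"y":0.12,"z":0,"spin":1.21}])

```text
time: 19.75
tool_pos: [385.1, -253.4, 204.3]
tool_rot: [-3.142, -0.0, 1.461]
wrist_force: [0.3, 0.4, -0.1]
finger_gap: 1.0
```

```bash
python3 w.py w16;  python3 -c "
from m2 import *
p,c,H,S,V,P=load('w16'); print(telemetry.get_obs()['tool_pos'],telemetry.get_obs()['qpos'].round(2))
p,d=vision.camera('scene'); cv2.imwrite('pics/s16.png',cv2.resize(p[160:310,110:520,::-1],(800,293)))
"
```

```text
t 19.75 tcp [ 385.1 -253.4  204.3] rot [-3.1416 -0.      1.4613] cam [ 393.9 -176.7  329.6] [ 2.839  0.    -0.109] F [ 0.3  0.4 -0.1]
[ 385.12985828 -253.38409154  204.32513469] [ 1.24  0.22 -0.87  2.07  0.21  0.94  0.14]
```

View pics/w16.png

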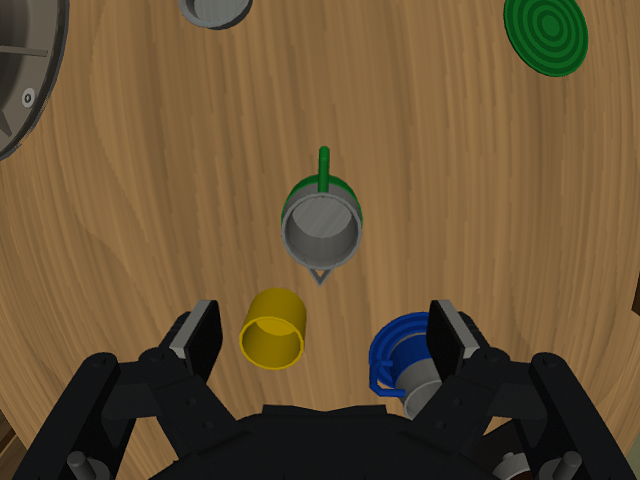

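View pics/s16.png

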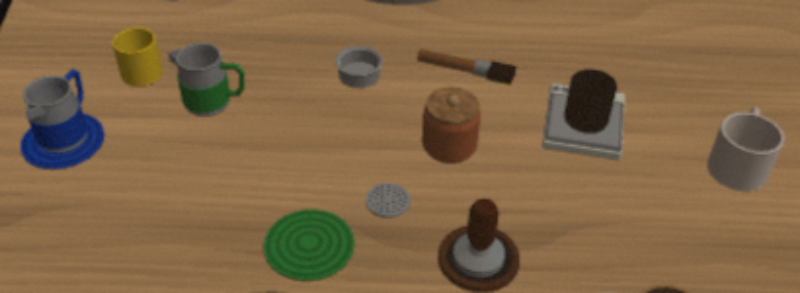

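Blue pitcher stands on its mat, the tamper is in its seat and the cup is on the pan. The green pitcher is at (322,225), aligned with the tool.

```bash
python3 -c "
from m2 import *
p,c,H,S,V,P=load('w16')
print(fit(P,(322,220,54),8,48,31),fit(P,(322,220,54),62,78,27.5))
m=big((P[...,2]>76)&(P[...,2]<84),322,228,50); h=hull(m); X=onplane(c,'wrist',h,80)[:,:2]; print('rim',circ(X))
X=onplane(c,'wrist',[[320,282],[323.5,150]],65)[:,:2]; d=X[1]-X[0]; print('axis deg',np.degrees(np.arctan2(d[1],d[0])))
"
```

```text
(array([ 384. , -248.5]), 1418, np.float64(0.8)) (array([ 384.1, -248.8]), 1283, np.float64(1.46))
rim (array([ 383.51647827, -252.75091163]), np.float64(29.03251839324407))
axis deg 82.19145928539572
```

Call:
jog_arm(series=[{"jaw":1,"x":-0.001,"y":0.003,"z":-0.04,"spin":-0.02},{"jaw":1,"x":-0.001,"y":0.003,"z":-0.08,"spin":-0.02},{"jaw":1,"x":-0.001,"y":0.003,"z":-0.115,"spin":-0.02},{"jaw":1,"x":-0.001,"y":0.003,"z":-0.115,"spin":-0.02}])

```text
time: 20.25
tool_pos: [382.3, -248.9, 86.2]
tool_rot: [-3.136, -0.003, 1.438]
wrist_force: [1.3, 0.2, 1.2]
finger_gap: 1.003
```

```bash
python3 w.py w17
```

```text
t 20.25 tcp [ 382.3 -248.9   86.2] rot [-3.1364 -0.0034  1.4384] cam [ 393.4 -173.   211.7] [ 2.842  0.005 -0.132] F [1.3 0.2 1.2]
```

View pics/w17.png

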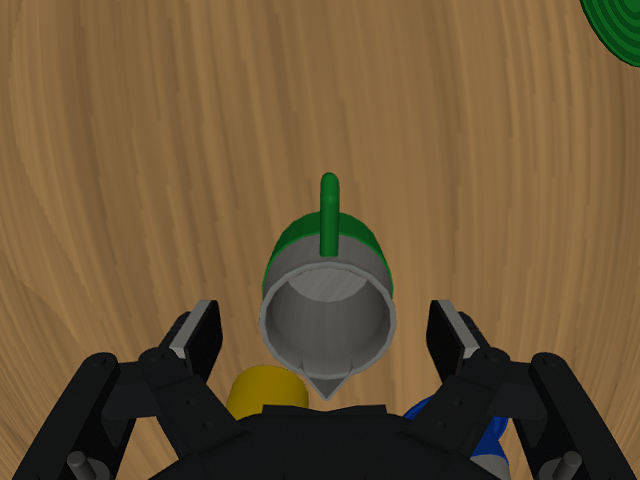

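Call:
jog_arm(series=[{"jaw":1,"x":0.001,"y":0,"z":-0.03,"spin":0},{"jaw":1,"x":0.001,"y":0,"z":-0.052,"spin":0},{"jaw":1,"x":0.001,"y":0,"z":-0.052,"spin":0},{"jaw":1,"x":0.001,"y":0,"z":-0.052,"spin":0},{"jaw":0.6,"x":0.001,"y":0,"z":-0.052,"spin":0},{"jaw":-1,"x":0.001,"y":0,"z":-0.052,"spin":0},{"jaw":-1,"x":0.001,"y":0,"z":-0.052,"spin":0},{"jaw":-1,"x":0.001,"y":0,"z":-0.052,"spin":0},{"jaw":-1,"x":0.001,"y":0,"z":-0.052,"spin":0}], grip_force=35)

```text
time: 21.2
tool_pos: [385.8, -251.0, 39.0]
tool_rot: [3.14, 0.002, 1.439]
wrist_force: [-5.6, 2.3, 25.6]
finger_gap: 0.705
```

Call:
jog_arm(series=[{"jaw":-1,"x":0,"y":0,"z":0.01,"spin":0},{"jaw":-1,"x":0,"y":0,"z":0.04,"spin":0},{"jaw":-1,"x":0,"y":0,"z":0.08,"spin":0},{"jaw":-1,"x":0,"y":0,"z":0.12,"spin":0},{"jaw":-1,"x":0,"y":0,"z":0.13,"spin":0},{"jaw":-1,"x":0,"y":0,"z":0.13,"spin":0}])

```text
time: 21.8
tool_pos: [385.7, -251.1, 169.1]
tool_rot: [3.139, 0.003, 1.439]
wrist_force: [-0.1, 0.9, -3.0]
finger_gap: 0.702
```

```bash
python3 w.py w18
```

```text
t 21.8 tcp [ 385.7 -251.1  169.1] rot [3.1390e+00 2.7000e-03 1.4388e+00] cam [ 395.9 -174.3  294.2] [ 2.836e+00 -2.000e-03 -1.320e-01] F [-0.1  0.9 -3. ]
```

View pics/w18.png

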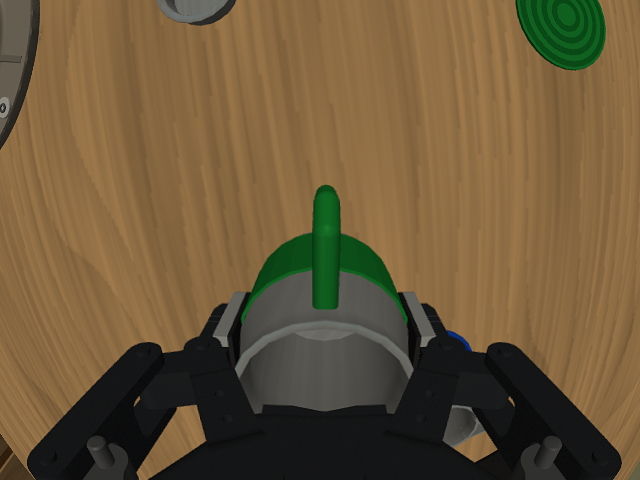

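Call:
jog_arm(series=[{"jaw":-1,"x":0.03,"y":0.02,"z":0,"spin":0},{"jaw":-1,"x":0.065,"y":0.045,"z":0,"spin":0},{"jaw":-1,"x":0.1,"y":0.068,"z":0,"spin":0},{"jaw":-1,"x":0.135,"y":0.092,"z":0,"spin":0},{"jaw":-1,"x":0.17,"y":0.116,"z":0,"spin":0},{"jaw":-1,"x":0.205,"y":0.14,"z":0,"spin":0},{"jaw":-1,"x":0.23,"y":0.156,"z":0,"spin":0},{"jaw":-1,"x":0.24,"y":0.163,"z":0,"spin":0},{"jaw":-1,"x":0.24,"y":0.163,"z":-0.02,"spin":0},{"jaw":-1,"x":0.24,"y":0.163,"z":-0.02,"spin":0}])

```text
time: 22.85
tool_pos: [623.1, -87.2, 143.5]
tool_rot: [-3.136, 0.0, 1.441]
wrist_force: [0.1, -0.4, -1.3]
finger_gap: 0.704
```

```bash
python3 w.py w19;  python3 -c "
from m2 import *
p,c,H,S,V,P=load('w19'); print(telemetry.get_obs()['tool_pos'],telemetry.get_obs()['qpos'].round(2))
print('held body',fit(P,(325,285,70),120,160,31))
m=big((P[...,2]>3)&(P[...,2]<12)&(H>45)&(H<80)&(S>120),325,225,110); q=planar(c,'wrist',m,6); X=q[2].astype(float); print(X.max(0),X.min(0)); X=X[X[:,1]>X[:,1].max()-45]; print('gm',circ(X))
"
```

```text
t 22.85 tcp [623.1 -87.2 143.5] rot [-3.1359  0.      1.4405] cam [634.2 -10.8 268.8] [ 2.839  0.006 -0.13 ] F [ 0.1 -0.4 -1.3]
[623.54598559 -87.4881286  144.98930731] [ 0.62  0.58 -0.8   1.76  0.48  1.01 -0.49]
held body (array([623.3, -87.4]), 5277, np.float64(0.42))
[677.34777832 -35.36848068] [ 574.71881104 -119.55373383]
gm (array([626.13540892, -86.31230395]), np.float64(51.3111429174202))
```

View pics/w19.png

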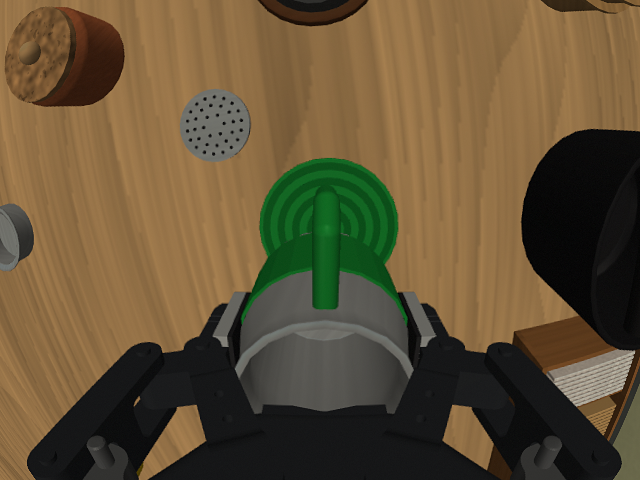

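Call:
jog_arm(series=[{"jaw":-1,"x":0.0015,"y":0.001,"z":-0.04,"spin":0},{"jaw":-1,"x":0.0015,"y":0.001,"z":-0.07,"spin":0},{"jaw":-1,"x":0.0015,"y":0.001,"z":-0.09,"spin":0},{"jaw":-1,"x":0.0015,"y":0.001,"z":-0.098,"spin":0},{"jaw":-1,"x":0.0015,"y":0.001,"z":-0.098,"spin":0},{"jaw":-1,"x":0.0015,"y":0.001,"z":-0.098,"spin":0}])

```text
time: 23.5
tool_pos: [627.3, -86.3, 50.5]
tool_rot: [3.14, -0.0, 1.44]
wrist_force: [0.1, 0.2, -1.4]
finger_gap: 0.7
```

```bash
python3 w.py w20;  python3 -c "
from m2 import *
p,c,H,S,V,P=load('w20'); print(telemetry.get_obs()['tool_pos'],telemetry.get_obs()['qpos'].round(2))
print('held body',fit(P,(325,285,70),20,60,31))
m=big((P[...,2]>3)&(P[...,2]<9)&(H>45)&(H<80)&(S>120),325,225,130); q=planar(c,'wrist',m,6); X=q[2].astype(float); print(X.max(0),X.min(0)); X=X[X[:,1]>X[:,1].max()-40]; print('gm',circ(X))
"
```

```text
t 23.5 tcp [627.3 -86.3  50.5] rot [ 3.1403e+00 -1.0000e-04  1.4397e+00] cam [637.6  -9.9 175.8] [ 2.839e+00 -1.000e-03 -1.310e-01] F [ 0.1  0.2 -1.4]
[627.50764182 -86.40974594  50.72578381] [ 0.56  0.7  -0.72  1.81  0.59  0.86 -0.57]
held body (array([627.7, -85.7]), 4818, np.float64(0.91))
[677.32995605 -35.25185394] [ 575.40283203 -101.42178345]
gm (array([626.30101115, -86.19511518]), np.float64(51.191181983146706))
```

Call:
jog_arm(series=[{"jaw":-1,"x":-0.001,"y":0,"z":-0.002,"spin":0},{"jaw":-1,"x":-0.001,"y":0,"z":-0.003,"spin":0},{"jaw":-1,"x":-0.001,"y":0,"z":-0.004,"spin":0},{"jaw":-1,"x":-0.001,"y":0,"z":-0.0045,"spin":0},{"jaw":-1,"x":-0.001,"y":0,"z":-0.005,"spin":0},{"jaw":-1,"x":-0.001,"y":0,"z":-0.005,"spin":0}])

```text
time: 24.15
tool_pos: [625.8, -86.4, 45.2]
tool_rot: [3.141, 0.001, 1.44]
wrist_force: [-7.0, -1.1, 14.5]
finger_gap: 0.705
```

Call:
jog_arm(series=[{"jaw":0.5,"x":0,"y":0,"z":0,"spin":0},{"jaw":0.7,"x":0,"y":0,"z":0,"spin":0},{"jaw":1,"x":0,"y":0,"z":0,"spin":0},{"jaw":1,"x":0,"y":0,"z":0,"spin":0},{"jaw":1,"x":0,"y":0,"z":0.03,"spin":0},{"jaw":1,"x":0,"y":0,"z":0.07,"spin":0},{"jaw":1,"x":0,"y":0,"z":0.11,"spin":0},{"jaw":1,"x":0,"y":0,"z":0.15,"spin":-0.14},{"jaw":1,"x":-0.03,"y":0,"z":0.19,"spin":-0.28},{"jaw":1,"x":-0.06,"y":0,"z":0.22,"spin":-0.42}])

```text
time: 25.15
tool_pos: [565.5, -85.7, 266.3]
tool_rot: [3.141, -0.001, 1.014]
wrist_force: [-0.3, -0.3, 0.3]
finger_gap: 1.0
```

Call:
jog_arm(series=[{"jaw":1,"x":-0.12,"y":0.05,"z":0.13,"spin":-1.02},{"jaw":1,"x":-0.12,"y":0.05,"z":0.13,"spin":-1.02},{"jaw":1,"x":-0.12,"y":0.05,"z":0.13,"spin":-1.02},{"jaw":1,"x":-0.12,"y":0.05,"z":0.13,"spin":-1.02},{"jaw":1,"x":-0.12,"y":0.05,"z":0.13,"spin":-1.02},{"jaw":1,"x":-0.12,"y":0.05,"z":0.13,"spin":-1.02},{"jaw":1,"x":-0.12,"y":0.05,"z":0.13,"spin":-1.02},{"jaw":1,"x":-0.12,"y":0.05,"z":0.13,"spin":-1.02},{"jaw":1,"x":-0.12,"y":0.05,"z":0.13,"spin":-1.02}])

```text
time: 26.05
tool_pos: [445.6, -36.3, 394.3]
tool_rot: [3.142, 0.0, 0.004]
wrist_force: [-0.4, -0.2, 0.5]
finger_gap: 0.997
```

```bash
python3 w.py w21; python3 -c "
from m2 import *
p,d=vision.camera('scene'); cv2.imwrite('pics/s21.png',p[:,:,::-1]); np.savez('scene1.npz',p=p,d=d)
p,d=vision.camera('top'); cv2.imwrite('pics/t21.png',p[:,:,::-1]); np.savez('top1.npz',p=p,d=d)
"
```

```text
t 26.05 tcp [445.6 -36.3 394.3] rot [3.1416 0.     0.0037] cam [522.7 -35.6 519.6] [ 2.837e+00  2.000e-03 -1.567e+00] F [-0.4 -0.2  0.5]
```

View pics/w21.png

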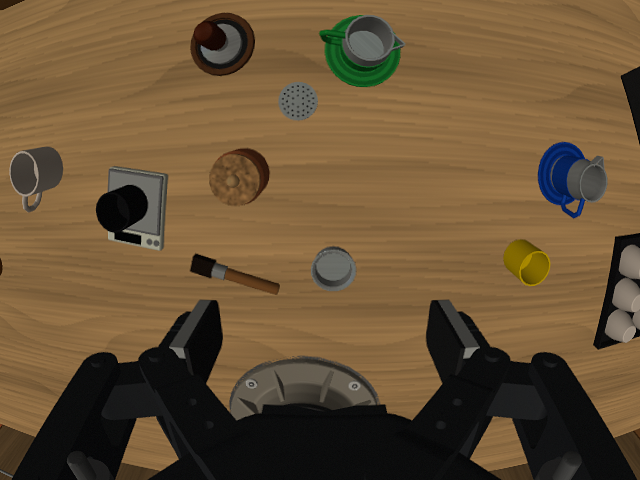

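View pics/s21.png

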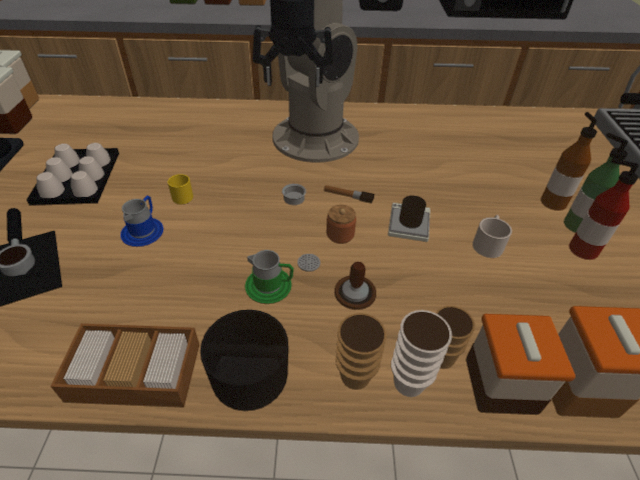

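View pics/t21.png

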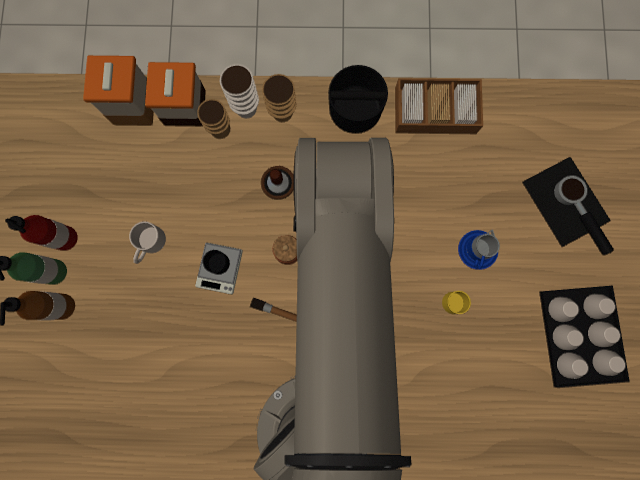

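Everything looks in place. Next I check the offsets numerically.

```bash
python3 - <<'E'
from m2 import *
z=np.load("scene1.npz"); c=vision.get_calibration("scene"); P=cloud(c,"scene",z['d'])
print('scene cup',fit(P,(413,212,20),32,75,29),'pan ref 426-6/251')
print('scene bp',fit(P,(138,220,26),16,54,31),'mat 471.5,-421.2'); print('scene gp',fit(P,(266,272,28),16,54,31),'mat 629.3,-87.2')
print('scene tH',fit(P,(357,282,26),48,76,16),'seat 645.3,106.3; jar',fit(P,(341,224,24),10,60,36),'coffee',fit(P,(491,237,26),15,55,37))
z0=np.load("scene0.npz"); P0=cloud(c,"scene",z0['d']); print('before jar',fit(P0,(341,224,24),10,60,36),'coffee',fit(P0,(491,237,26),15,55,37))
p=z['p']; hsv=cv2.cvtColor(p,cv2.COLOR_RGB2HSV).astype(int); m=big((hsv[...,1]<60)&(P[...,2]>12)&(P[...,2]<30),410,222,26)
p,c,H,S,V,P=load('w21')
print('wrist cup',fit(P,(122,208,32),32,76,29),'bp',fit(P,(575,178,40),16,54,31),'gp',fit(P,(365,45,40),16,54,31),'tH',fit(P,(220,42,36),48,76,16))
bl=(H>105)&(H<130)&(S>150)
for s,n in((z,'scene'),):
  pass
for a,n in ((np.load('scene1.npz')['p'][190:300,100:300],'x'),(np.load('scene1.npz')['p'][180:310,320:440],'y')):
  cv2.imwrite(f'pics/z{n}.png',cv2.resize(a[:,:,::-1],None,fx=4,fy=4,interpolation=3))
E
```

```text
scene cup (array([419.5, 251.4]), 503, np.float64(1.58)) pan ref 426-6/251
scene bp (array([ 468.4, -421.6]), 391, np.float64(1.06)) mat 471.5,-421.2
scene gp (array([628.4, -87.7]), 503, np.float64(1.08)) mat 629.3,-87.2
scene tH (array([639.5, 105.9]), 133, np.float64(0.52)) seat 645.3,106.3; jar (array([454.5,  75.2]), 457, np.float64(0.76)) coffee (array([483.5, 436.1]), 722, np.float64(2.04))
before jar (array([454.5,  75.2]), 452, np.float64(0.81)) coffee (array([483.5, 436.4]), 725, np.float64(2.04))
wrist cup (array([418. , 251.8]), 1157, np.float64(1.83)) bp (array([ 466.7, -418.8]), 915, np.float64(1.09)) gp (array([623.8, -84.4]), 638, np.float64(1.11)) tH (array([639.2, 107.8]), 178, np.float64(0.32))
```

View pics/zx.png

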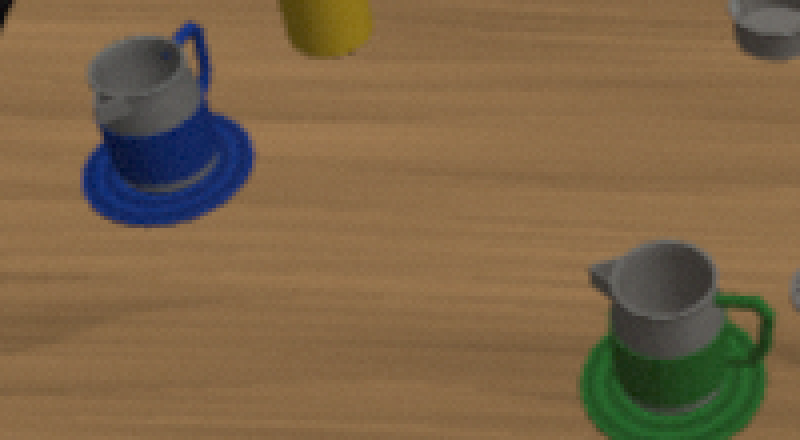

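View pics/zy.png

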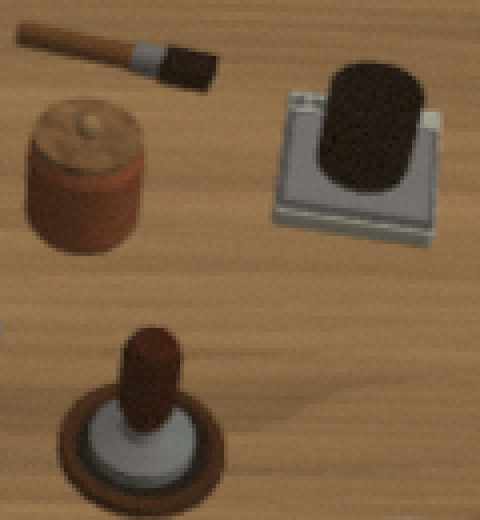

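```bash
python3 - <<'E'
from m2 import *
p=np.load('scene1.npz')['p']; a=p[188:248,384:436]; cv2.imwrite('pics/zs.png',cv2.resize(a[:,:,::-1],None,fx=10,fy=10,interpolation=3))
c=vision.get_calibration('scene'); t=vision.get_calibration('top')
p=np.load('top1.npz')['p']; a=p[238:298,190:250]; cv2.imwrite('pics/zt.png',cv2.resize(a[:,:,::-1],None,fx=10,fy=10,interpolation=3))
E
```

```text
(no output)
```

View pics/zs.png

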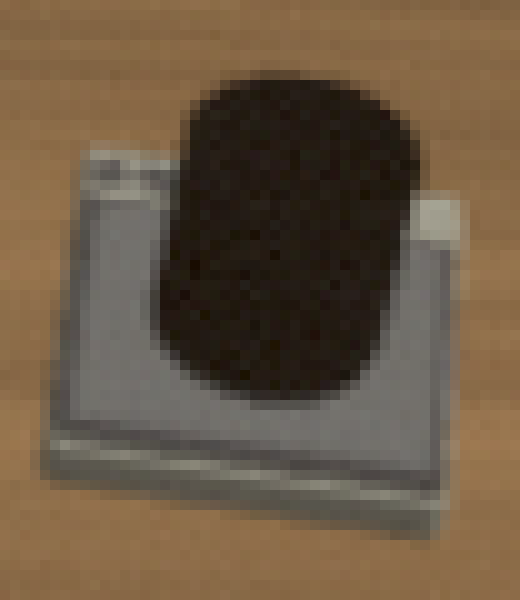

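View pics/zt.png

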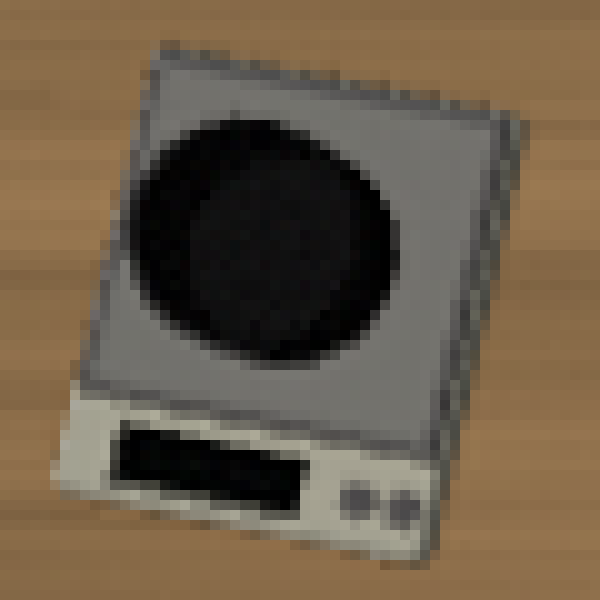

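```bash
python3 -c "
from plant import bot,telemetry
print(telemetry.get_obs()['time']); print(bot.sign_off())"
```

```text
26.2
the job is handed in; nothing more can be done
None
```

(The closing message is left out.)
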